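# Complete the vial cup and switch on its warmer place

## Robot

A 6-joint arm with a two-finger parallel gripper is mounted at the origin on a cart in front of the work surface, level with it; the furniture and walls round the work are solid. World frame = base frame: x ahead of the robot, y to its left, z up, the work surface at z = 0. Lengths are in mm, angles in rad, forces in N, time in s.
With the tool pointing down it reaches from about 425 to 950 mm from the base axis. Payload 3.5 kg.
Tool frame: the origin (TCP) lies midway between the tips of the shut fingers; the grasp point (between the pads) lies 19 mm behind it; y points along the fingers, x is the direction in which the jaws open and shut, and the axes are right-handed (so a half turn about y gives the same grasp; the last joint's range is limited). The gripper opens to 85 mm and grips with 20 to 120 N. Pads are 22 mm wide; open, the fingers measure 114 mm over their backs; the gripper's body (76 mm by 85 mm) begins 54 mm behind the grasp point. The pads swing forward as they close: fully open they stand 13 mm farther back than shut.
Start: joints at [-1.45, 0.286, 1.577, -0, 1.279, -0.15], TCP at [180.588, -650.38, 198.025] pointing down, gripper open.
Joint ranges: [-2.77, 2.77], [-0.9, 2.22], [0.21, 2.48], [-1.53, 4.67], [0.24, 2.81], [-2.84, 2.84]. Speed limits (rad/s): [2.79, 2.79, 3.14, 3.14, 3.14, 3.14].

## Interface

Orientations are given as a 3x3 rotation matrix whose columns are the frame's x, y, z axes.
In Python, from workcell import * gives the robot as it stands. The module is installed in compiled form; this text tells all that it offers.
- The arm moves only by the tool play_rows, never from a script. Its argument "commands" is text: rows parted by semicolons, each of 7 numbers parted by spaces: the gripper's target within -1 to 1 (shut at 1, half-way at 0, fully open at -1), then the shift along the tool's x, y, z in mm, then the turn, a rotation vector about the tool's x, y, z in rad. A call has 1 to 12 rows; each row is the pose to reach, as a shift and turn from the pose commanded when the call began, along the tool's axes at that moment; what a row does not reach only later rows make up. A row lasts 1/12 s, in which the tool goes at most 41.7 mm and 7.16 degrees, less where a joint would pass 70% of its speed; a pose out of reach is approached as far as the arm can. A call with a gripper value outside its range is refused whole. The fingers move at their own pace and stop on an object; the grip force is fixed at half the most. Time passes only in rows, so rows that repeat a pose let the fingers close. It gives the time, the measured TCP pose, the force and the opening at its end, in the units of the state.
- read_state(): the state, without advancing time (a new reading comes with each control period).
- camera(name): name is "scene" or "top" or "wrist"; returns a dict with "color" (480x640x3 uint8, blue, green, red), "z_map" (480x640 float32, mm along the optical axis (not along the pixel's ray), 0 where there is no reading), "intrinsics" (3x3 intrinsics, pixels), "k1" (the pictures are not rectified: a ray, as slopes to the right and down, at radius r is drawn at 1 + k1 r^2 times it, then the intrinsics apply), "R" (3x3) and "t" (3): a world point X has camera coordinates R X + t; the wrist camera has in their place "tool_from_camera" (4x4, takes a point from camera to tool coordinates, whose origin is the TCP and whose axes are the tool frame's). Camera axes: x right, y down, z forward; pixel columns grow to the right and rows downward; lengths in mm; the calibration is good to about 2 mm. A picture is of the moment at which its call begins: read the wrist's pose just before it.
- finish_job(): hands the job in, once; it reports no verdict.
The state is a dict: "time_s": time; "q": joint angles; "dq": joint speeds; "tau": joint torques, N m; "ee_pos": TCP position; "tcp_rot": TCP orientation; "contact_force": force on the tool from outside, world axes, zero at the start; "torque": the same for the moment, N m; "grip_width": finger opening in mm.
Only numpy, scipy, OpenCV 4.12 (cv2) and the standard library are available. Lean on these libraries where they do the work, as an engineer would, in place of code of your own. Each camera call takes 0.05 s, during which the arm holds its last target.

## Task

One of the warmer's three steel cups already holds two red-capped vials. Stand the third such vial, which waits on the bench, upright in that cup with the other two, and let it go. Then turn the bar knob straight behind that cup clockwise until its pointer meets the long white mark at two o'clock, without moving any other knob or knocking over the two vials.

Things in the scene. Friction and masses are not known exactly. Their poses are not given: they have to be found in the camera images.
- console: Cup warmer fixed on the bench, a white box 310 mm wide (y). Origin on the bench where its low front deck meets the housing behind; x points away from the robot, y left at yaw 0. Deck: x -126 to 0 mm, 22 mm high, with three steel cups in a row, 96 mm apart. Housing: x 0 to 106 mm, 162 mm high. Its place, and its yaw within 0.12 rad, differ each time.
- panel (a point): Centre of the warmer's grey knob panel above the housing's upright front (112 mm high). The panel slopes up and away from the robot: its outward normal, this frame's z axis, leans 35 degrees from vertical towards the robot; y runs left. One row of five black knobs 48 mm apart: bar, round, bar, round, bar. Each bar knob serves the cup straight in front of it.
- cup_a_floor (a point): Centre of the inner floor of the steel cup that holds the two vials; 27 mm above the bench. Inner diameter 76 mm, wall 3 mm, rim 41 mm above this floor. Upright; fixed. It is at the left, middle or right place of the deck.
- vial_c_center (a point): Centre of the third vial, which stands upright on the bench to the left of the warmer: clear cylinder with a ribbed red screw cap, 30 mm in diameter at its widest, 86 mm tall, this point 43 mm above its underside; its z axis points up along it. 21 to 42 g.
- vial_a_center (a point): Centre of one of the two like vials in the cup, 43 mm above its underside (loose, upright, standing about 20 mm off the cup's centre).
- vial_b_center (a point): Centre of the other like vial in the cup, likewise; the two stand 35 mm apart, leaving room for the third in the free part of the cup, which looks roughly towards the robot. Three vials just go in as a close triangle, each centre 17 to 22 mm from the cup's centre.
- vial_c: The third vial as a whole; origin at the centre of its underside.
- place_left (a point): Point on the warmer's deck at the cup place that is left as seen from the robot (inner floor centre of the cup that stands there).
- place_middle (a point): Point on the warmer's deck at the cup place that is middle as seen from the robot (inner floor centre of the cup that stands there).
- place_right (a point): Point on the warmer's deck at the cup place that is right as seen from the robot (inner floor centre of the cup that stands there).
- knob_left_grip (a point): Grip point of the left bar knob (seen from the robot), on its axis, 24 mm out from the panel: a round black skirt 42 mm across, 8 mm thick, with a bar 44 mm long and 14 mm wide across it that stands out from 8 to 36 mm over the panel. This frame's z axis is the knob's axis, out of the panel; x runs along the bar to its pointer end (white line).
- knob_left_tip (a point): Pointer end of the left bar knob: 22 mm along the bar from its grip point.
- knob_left (a joint): Angle of the left bar knob in rad: 0 with the pointer straight up the panel, growing clockwise as seen from the robot; the long white mark at two o'clock is at 1.047. Turns stiffly (about 0.06 N m) from -0.5 to 1.7 and stays where it is left; it starts within 0.25 of 0.
- knob_middle_grip (a point): Grip point of the middle bar knob (seen from the robot), on its axis, 24 mm out from the panel: a round black skirt 42 mm across, 8 mm thick, with a bar 44 mm long and 14 mm wide across it that stands out from 8 to 36 mm over the panel. This frame's z axis is the knob's axis, out of the panel; x runs along the bar to its pointer end (white line).
- knob_middle_tip (a point): Pointer end of the middle bar knob: 22 mm along the bar from its grip point.
- knob_middle (a joint): Angle of the middle bar knob in rad: 0 with the pointer straight up the panel, growing clockwise as seen from the robot; the long white mark at two o'clock is at 1.047. Turns stiffly (about 0.06 N m) from -0.5 to 1.7 and stays where it is left; it starts within 0.25 of 0.
- knob_right_grip (a point): Grip point of the right bar knob (seen from the robot), on its axis, 24 mm out from the panel: a round black skirt 42 mm across, 8 mm thick, with a bar 44 mm long and 14 mm wide across it that stands out from 8 to 36 mm over the panel. This frame's z axis is the knob's axis, out of the panel; x runs along the bar to its pointer end (white line).
- knob_right_tip (a point): Pointer end of the right bar knob: 22 mm along the bar from its grip point.
- knob_right (a joint): Angle of the right bar knob in rad: 0 with the pointer straight up the panel, growing clockwise as seen from the robot; the long white mark at two o'clock is at 1.047. Turns stiffly (about 0.06 N m) from -0.5 to 1.7 and stays where it is left; it starts within 0.25 of 0.
- trim_left_edge (a point): Rim, at its index line, of the left round knob, which stands between the left and the middle bar knob: 28 mm across, 22 mm high; turns easily. This point is 13 mm off its axis, 12 mm out from the panel.
- trim_right_edge (a point): Rim, at its index line, of the right round knob, which stands between the right and the middle bar knob: 28 mm across, 22 mm high; turns easily. This point is 13 mm off its axis, 12 mm out from the panel.
- microscope_foot (a point): Where the fixed microscope stands on the bench, on the robot's right: an obstacle 400 mm high, reaching about 130 mm towards the robot, 180 mm away from it and 120 mm to either side of this point. The arm starts to the right of it and must pass in front of or above it. Low tray, counter, timer and pens lie in front of and beside the warmer, a 62 mm box stands left of it; none is to be handled.
Not all that is in view belongs to the job. What is shaped like the vial_c but blue or pink is not meant.

How it is judged:
By the outcome, as a careful person would: the job done as asked, in the order asked, and still so for the second after the job is handed in, with the robot touching nothing.
It also fails if it takes over 58 s, if anything falls off the work surface, if the arm or the gripper's body presses on something with over 40 N, if the wrist force passes 120 N, or if a joint passes its speed limit or range.

## Working session

There is one attempt and no reset: what is moved stays moved. The work goes in short steps, Python scripts to look and compute and a tool call to move; the robot and the scene stay as the last step left them, time stands still between calls to the robot, and variables do not carry over. Pictures are saved under pics/ and viewed, and the job is handed in when it is done.

Besides the shell and the picture viewer there is one more tool, called as name(argument=value, ...) on one line, values as JSON. play_rows: Moves the arm, as the interface text tells. Its arguments: {"type":"object","properties":{"commands":{"type":"string"}},"required":["commands"]}

```bash
mkdir -p pics; ls; python3 - <<'E'
from workcell import *
import cv2, numpy as np, pickle
s=read_state(); print(s)
for n in ["scene","top"]:
    c=camera(n); cv2.imwrite(f"pics/{n}0.png",c["color"]); pickle.dump(c,open(f"{n}0.pkl","wb"))
    print(n,c["intrinsics"],c["k1"],c["R"],c["t"])
c=camera("wrist");print(c["tool_from_camera"],c["intrinsics"],c["k1"])
E
```

```text
pics
{'time_s': 0.0, 'q': array([-1.44999755e+00,  2.87184807e-01,  1.57820419e+00, -7.56700470e-06,
        1.27860676e+00, -1.50003924e-01]), 'dq': array([ 1.23445328e-03,  4.12475040e-04,  8.03530035e-05,  7.10736410e-04,
       -5.07307851e-04,  1.26849929e-03]), 'tau': array([ 1.24646420e-03, -4.05983591e+01, -2.92623800e+01,  1.79643615e-05,
        5.88315219e-03,  7.34153645e-06]), 'ee_pos': array([ 180.49842728, -649.64106651,  196.61980206]), 'tcp_rot': array([[ 2.67506727e-01, -2.96779341e-04,  9.63555947e-01],
       [-9.63553060e-01,  2.38471314e-03,  2.67506660e-01],
       [-2.37719498e-03, -9.99997113e-01,  3.51964164e-04]]), 'contact_force': array([-0.16276521, -0.53629366,  0.05078474]), 'torque': array([ 0.00726801, -0.01785593,  0.06299229]), 'grip_width': 85.26398663009637}
scene [[579.26478399   0.         319.16197839]
 [  0.         579.26478399 239.49171871]
 [  0.           0.           1.        ]] -0.16540623417595246 [[-0.6219695  -0.78302092  0.00567242]
 [-0.37089495  0.28821405 -0.88281912]
 [ 0.68963097 -0.55119044 -0.46967885]] [ 301.66330024  313.71123007 1140.15714023]
top [[519.76718869   0.         326.00074215]
 [  0.         519.76718869 245.28825236]
 [  0.           0.           1.        ]] -0.09921145227404668 [[ 0.00398738 -0.99975689 -0.02168552]
 [-0.99672105 -0.00222084 -0.08088396]
 [ 0.08081613  0.02193693 -0.99648759]] [ -36.27527829  531.22634869 1411.09420246]
[[ 9.99999994e-01  4.34650792e-05  9.90695368e-05  1.41211089e-01]
 [-8.42127982e-05 -2.62116224e-01  9.65036309e-01 -1.74498924e+02]
 [ 6.79131125e-05 -9.65036312e-01 -2.62116219e-01  6.57182775e+01]
 [ 0.00000000e+00  0.00000000e+00  0.00000000e+00  1.00000000e+00]] [[401.09530753   0.         317.44246984]
 [  0.         401.09530753 237.24352288]
 [  0.           0.           1.        ]] -0.08865309795894243
```

View pics/scene0.png

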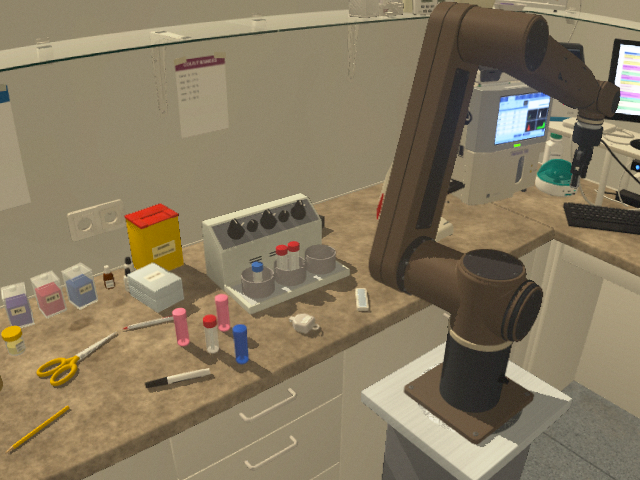

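View pics/top0.png

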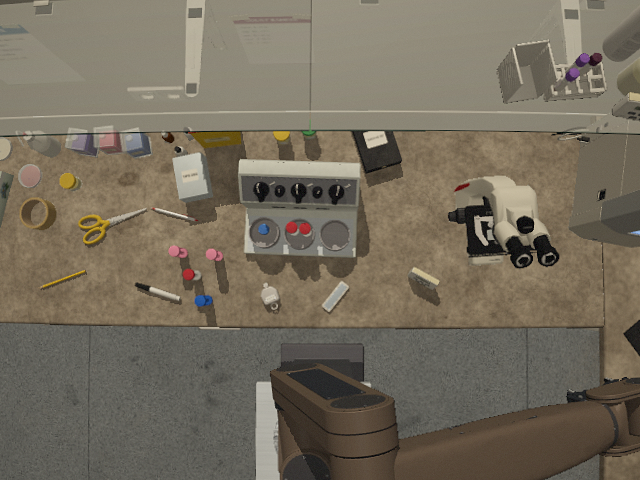

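The middle cup (top 299,228) holds two red caps and the left cup a single blue one. Bench vials in top view: pink (177,252) and (213,255), blue (203,300), and red (189,274). Only the red one fits, so I'll confirm it with a crop and measure.

```bash
cat > h.py <<'E'
import numpy as np, cv2, pickle
def ray(c,uv):
    """world origin, directions for pixels (N,2)"""
    K=c["intrinsics"]; uv=np.atleast_2d(np.array(uv,float))
    d=np.array([c["k1"],0,0,0,0.])
    n=cv2.undistortPointsIter(uv.reshape(-1,1,2),K,d[:5],None,None,(3,100,1e-12)).reshape(-1,2)
    D=np.c_[n,np.ones(len(n))]@c["R"]
    return -c["R"].T@c["t"], D
def onz(c,uv,z):
    o,D=ray(c,uv); s=(z-o[2])/D[:,2]; return o+s[:,None]*D
def proj(c,X):
    X=np.atleast_2d(np.array(X,float))
    p,_=cv2.projectPoints(X,cv2.Rodrigues(c["R"])[0],np.array(c["t"],float),c["intrinsics"],np.array([c["k1"],0,0,0,0.]))
    return p.reshape(-1,2)
def wristcam(c,s):
    T=np.eye(4);T[:3,:3]=s["tcp_rot"];T[:3,3]=s["ee_pos"]
    M=np.linalg.inv(T@c["tool_from_camera"]); c=dict(c);c["R"]=M[:3,:3];c["t"]=M[:3,3]; return c
def tri(c1,u1,c2,u2):
    o1,d1=ray(c1,u1);o2,d2=ray(c2,u2);d1=d1[0]/np.linalg.norm(d1[0]);d2=d2[0]/np.linalg.norm(d2[0])
    A=np.c_[d1,-d2];s=np.linalg.lstsq(A,o2-o1,rcond=None)[0]
    a=o1+s[0]*d1;b=o2+s[1]*d2;return (a+b)/2,np.linalg.norm(a-b)
def blobs(img,which="red",minA=15):
    h=cv2.cvtColor(img,cv2.COLOR_BGR2HSV)
    m=((h[...,0]<8)|(h[...,0]>172))&(h[...,1]>170)&(h[...,2]>70)
    n,l,st,ce=cv2.connectedComponentsWithStats(m.astype(np.uint8))
    return m,[(ce[i],st[i]) for i in range(1,n) if st[i][4]>=minA]
E
python3 - <<'E'
from h import *
T=pickle.load(open("top0.pkl","rb"));S=pickle.load(open("scene0.pkl","rb"))
a=cv2.resize(T["color"][145:315,160:370],None,fx=3.8,fy=3.5,interpolation=cv2.INTER_CUBIC)
cv2.imwrite("pics/topcrop.png",a)
a=cv2.resize(S["color"][190:370,160:350],None,fx=3.33,fy=3.33,interpolation=cv2.INTER_CUBIC);cv2.imwrite("pics/scenecrop.png",a)
for n,c in(("top",T),("scene",S)):
    for ce,st in blobs(c["color"])[1]: print(n,ce.round(1),st, onz(c,ce,80).round(1), c["z_map"][int(ce[1]),int(ce[0])])
E
```

```text
top [461.3 186.7] [455 184  14   7  37] [[ 684.5 -397.    80. ]] 1407.1265
top [291.3 227. ] [287 222  10  11  88] [[575.1  56.5  80. ]] 1347.4738
top [304.4 228. ] [300 223  10  11  89] [[572.4  21.4  80. ]] 1341.1595
top [188.1 274.1] [183 269  12  11  96] [[448.7 331.3  80. ]] 1370.2445
scene [379.2 206.3] [377 194   6  25  55] [[ 646.5 -359.4   80. ]] 1808.8613
scene [150.7 215.4] [125 204  54  25 690] [[1013.8  215.1   80. ]] 1511.2657
scene [286.9 247.6] [276 241  23  14 182] [[607.1  11.4  80. ]] 1449.8949
scene [209.1 320.8] [203 315  13  13 144] [[445.2 332.6  80. ]] 1217.4474
```

View pics/topcrop.png

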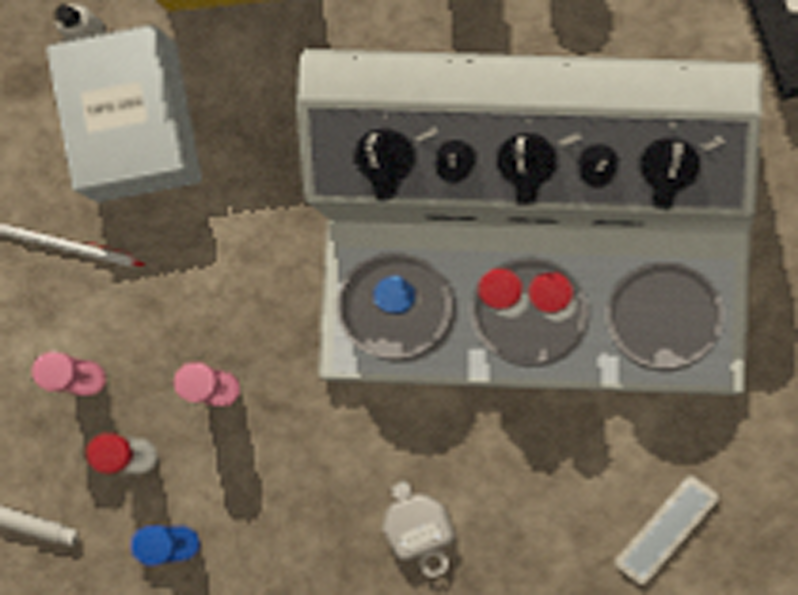

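View pics/scenecrop.png

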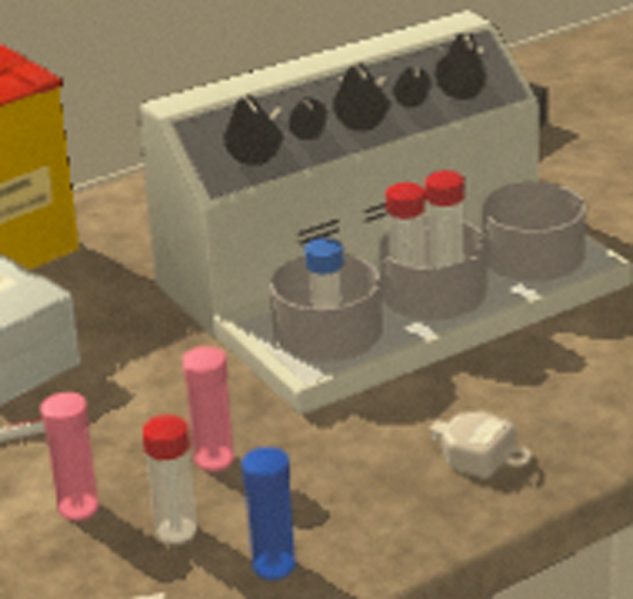

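Confirmed: scene (209,321) / top (188,274) is the only bench vial with a clear body and red cap. The pink and blue ones are solid-coloured decoys. Next I'll triangulate it, fit the console and find the microscope's extent.

```bash
python3 - <<'E'
from h import *
T=pickle.load(open("top0.pkl","rb"));S=pickle.load(open("scene0.pkl","rb"))
print("C cap",tri(T,(188.1,274.1),S,(209.1,320.8)))
# depth clouds
def cloud(c):
    v,u=np.mgrid[0:480,0:640]; z=c["z_map"]; ok=z>0
    o,D=ray(c,np.c_[u[ok],v[ok]]); X=o+D*z[ok][:,None]
    P=np.full((480,640,3),np.nan);P[ok]=X;return P
PT=cloud(T);PS=cloud(S);np.save("PT.npy",PT);np.save("PS.npy",PS)
# bench check
print("bench z top",np.nanmedian(PT[260:320,230:250,2]))
# microscope
m=(PT[...,2]>40)&(PT[...,1]<-250)&(PT[...,1]>-800)&(PT[...,0]>350)&(PT[...,0]<900)
m[:, :430]=0; m[300:]=0
print("micro x",np.nanmin(PT[m][:,0]),np.nanmax(PT[m][:,0]),"y",np.nanmin(PT[m][:,1]),np.nanmax(PT[m][:,1]),"z",np.nanmax(PT[m][:,2]))
# all bench vials by depth: points z>78..95
for nm,b in (("pink1",(177,251)),("pink2",(213,254)),("blue",(202,300)),("red",(188,274)),("va",(291,227)),("vb",(304,228)),("bluecup",(264,229))):
    print(nm,onz(T,b,86 if nm[0]!='v' and nm!='bluecup' else 113).round(0),PT[b[1],b[0]].round(0))
# console top ridge & panel & deck points
for nm,b in (("deck",(300,252)),("deck2",(252,251)),("deck3",(350,253)),("panel",(270,200)),("panelL",(248,195)),("panelR",(353,195)),("top",(300,168)),("c",(335,235))):
    print(nm,PT[b[1],b[0]].round(1))
E
```

```text
C cap (array([448.47462049, 331.55639266,  77.83549626]), np.float64(1.0031708028736144))
bench z top 0.28225450205911784
micro x 420.02741001084627 899.9947985229691 y -799.5824040916239 -250.03073725290045 z 744.9431601718182
pink1 [[510. 361.  86.]] [510. 362.  82.]
pink2 [[502. 264.  86.]] [502. 264.  82.]
blue [[380. 291.  86.]] [380. 292.  81.]
red [[449. 330.  86.]] [449. 330.  85.]
va [[571.  54. 113.]] [571.  54. 111.]
vb [[569.  20. 113.]] [568.  20. 117.]
bluecup [[566. 124. 113.]] [568. 127.  94.]
deck [512.3  36.7  25.3]
deck2 [515.4 171.   16.2]
deck3 [ 510.3 -100.8   19.9]
panel [640.7 108.8 120.9]
panelL [651.8 164.4 133.2]
panelR [ 650.8 -105.6  137.2]
top [716.   28.8 159.6]
c [559.1 -59.4  28.8]
```

```bash
python3 - <<'E'
from h import *
PT=np.load("PT.npy")
sub=PT[170:275,440:562]; m=(sub[...,2]>60)&(sub[...,2]<450)
Q=sub[m];print(Q.min(0),Q.max(0)); 
for k in range(100,450,50):
    q=Q[(Q[:,2]>=k)&(Q[:,2]<k+50)]
    if len(q): print(k,q.min(0).round(),q.max(0).round(),len(q))
E
```

```text
[ 456.3172524  -568.83518462   60.11800188] [ 705.68350942 -362.5391474   401.67327879]
100 [ 492. -569.  100.] [ 703. -386.  150.] 828
150 [ 495. -565.  150.] [ 698. -386.  200.] 1187
200 [ 517. -492.  201.] [ 681. -432.  240.] 280
250 [ 511. -517.  255.] [ 649. -416.  300.] 381
300 [ 487. -529.  300.] [ 637. -416.  350.] 2145
350 [ 456. -525.  350.] [ 566. -426.  399.] 1140
400 [ 486. -448.  402.] [ 486. -448.  402.] 1
```

```bash
cat >> h.py <<'E'
from scipy.spatial.transform import Rotation as Ro
def Rdown(yaw):
    c,s=np.cos(yaw),np.sin(yaw)
    return np.array([[s,0,c],[-c,0,s],[0,-1,0.]])
def plan(s,wps):
    """wps: list of (pos, R, n)"""
    R0=s["tcp_rot"];p0=s["ee_pos"]
    for p,R,n in wps:
        d=R0.T@(np.array(p,float)-p0); r=Ro.from_matrix(R0.T@R).as_rotvec()
        print(n,"x",d.round(1),r.round(3),"dist",np.linalg.norm(d).round(0),"ang",np.degrees(np.linalg.norm(r)).round(0))
E
python3 - <<'E'
from h import *
from workcell import *
s=read_state()
plan(s,[((120,-470,300),Rdown(.9),6),((220,-400,300),Rdown(1.3),3),((345,-310,300),Rdown(1.75),3)])
E
```

```text
6 x [-189.6 -102.7  -10.2] [-0.001 -0.629 -0.002] dist 216.0 ang 36.0
3 x [-230.3 -102.6  104.9] [-1.000e-03 -1.029e+00 -2.000e-03] dist 273.0 ang 59.0
3 x [-283.6 -102.5  249.4] [-2.000e-03 -1.479e+00 -1.000e-03] dist 391.0 ang 85.0
```

play_rows(commands="-1 -189 -103 -10 0 -0.63 0;-1 -189 -103 -10 0 -0.63 0;-1 -189 -103 -10 0 -0.63 0;-1 -189 -103 -10 0 -0.63 0;-1 -189 -103 -10 0 -0.63 0;-1 -189 -103 -10 0 -0.63 0;-1 -230 -103 105 0 -1.03 0;-1 -230 -103 105 0 -1.03 0;-1 -230 -103 105 0 -1.03 0;-1 -283 -103 249 0 -1.48 0;-1 -283 -103 249 0 -1.48 0;-1 -283 -103 249 0 -1.48 0")

```text
time_s: 1.15
ee_pos: [323.0, -326.3, 300.6]
tcp_rot: [[0.996, 0.0, -0.085], [0.085, 0.0, 0.996], [0.0, -1.0, 0.0]]
contact_force: [0.1, -1.8, -0.9]
grip_width: 85.1
```

```bash
python3 - <<'E'
from h import *
from workcell import *
s=read_state();print(s["time_s"],s["ee_pos"].round(0),s["q"].round(2),s["contact_force"].round(1))
plan(s,[((430,-130,310),Rdown(2.3),5),((450,30,310),Rdown(3.14),7)])
E
```

```text
1.15 [ 323. -326.  301.] [-1.01 -0.27  1.95  0.    1.46 -1.1 ] [ 0.1 -1.8 -0.9]
5 x [123.2  -9.4 186.6] [ 0.    -0.645  0.   ] dist 224.0 ang 37.0
7 x [156.7  -9.4 344.3] [ 0.    -1.485  0.   ] dist 378.0 ang 85.0
```

play_rows(commands="-1 123 -9 187 0 -0.65 0;-1 123 -9 187 0 -0.65 0;-1 123 -9 187 0 -0.65 0;-1 123 -9 187 0 -0.65 0;-1 123 -9 187 0 -0.65 0;-1 157 -9 344 0 -1.48 0;-1 157 -9 344 0 -1.48 0;-1 157 -9 344 0 -1.48 0;-1 157 -9 344 0 -1.48 0;-1 157 -9 344 0 -1.48 0;-1 157 -9 344 0 -1.48 0;-1 157 -9 344 0 -1.48 0")

```text
time_s: 2.15
ee_pos: [450.7, 29.2, 309.2]
tcp_rot: [[0.003, -0.001, -1.0], [1.0, 0.0, 0.003], [0.0, -1.0, 0.001]]
contact_force: [0.1, 0.0, 0.4]
grip_width: 85.3
```

play_rows(commands="-1 0 0 0 0 0 0;-1 0 0 0 0 0 0")

```text
time_s: 2.32
ee_pos: [450.7, 27.9, 309.4]
tcp_rot: [[0.014, -0.001, -1.0], [1.0, 0.0, 0.014], [0.0, -1.0, 0.001]]
contact_force: [0.9, -0.7, -0.4]
grip_width: 85.2
```

```bash
python3 - <<'E'
from h import *
from workcell import *
s=read_state();print(s["time_s"],s["ee_pos"].round(1),s["q"].round(2),s["contact_force"].round(1));print(np.abs(s["dq"]).max())
c=wristcam(camera("wrist"),s);pickle.dump(c,open("w1.pkl","wb"));cv2.imwrite("pics/w1.png",c["color"])
E
```

```text
2.3167 [450.7  27.9 309.4] [-0.16 -0.29  1.95  0.    1.48 -1.72] [ 0.9 -0.7 -0.4]
0.01042690579422661
```

View pics/w1.png

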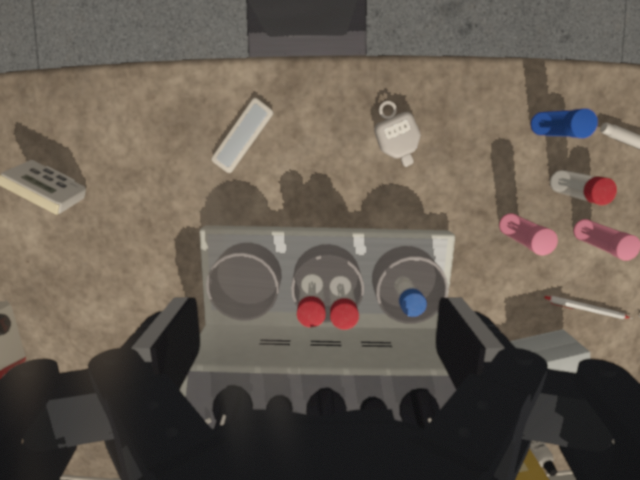

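The wrist view is clear: the middle cup is at about (327,285) with red caps at (311,312) and (344,314), and the left cup's blue cap is at (413,303). Next I'll fit the cup rims and panel from the depth points, and the caps by rays.

```bash
cat >> h.py <<'E'
def cloud(c):
    v,u=np.mgrid[0:480,0:640]; z=c["z_map"]; ok=z>0
    o,D=ray(c,np.c_[u[ok],v[ok]]); X=o+D*z[ok][:,None]
    P=np.full((480,640,3),np.nan);P[ok]=X;return P
E
python3 - <<'E'
from h import *
from scipy.optimize import least_squares
W=pickle.load(open("w1.pkl","rb"));T=pickle.load(open("top0.pkl","rb"))
P=cloud(W);PT=np.load("PT.npy")
print("bench",np.nanmedian(P[190:220,100:160,2]),"deck",np.nanmedian(P[240:246,290:340,2]),"floor R",np.nanmedian(P[275:285,235:255,2]))
for nm,Q in(("w",P),("t",PT)):
  for guess in ((560,-59),(561,37),(563,132)):
    q=Q.reshape(-1,3);q=q[np.isfinite(q[:,0])]
    r=np.hypot(q[:,0]-guess[0],q[:,1]-guess[1]); k=(q[:,2]>62)&(q[:,2]<74)&(r>30)&(r<50)
    q=q[k]
    f=least_squares(lambda p:np.hypot(q[:,0]-p[0],q[:,1]-p[1])-p[2],[*guess,39.5],loss="soft_l1",f_scale=1)
    print(nm,len(q),f.x.round(1),"rms",np.sqrt(np.mean(f.fun**2)).round(2))
for n,c,z in(("w",W,86),("t",T,86)):
  for ce,st in blobs(c["color"])[1]: print(n,ce.round(1),st[4],"z113",onz(c,ce,113).round(1)[0],"z86",onz(c,ce,86).round(1)[0])
# panel plane from top & wrist clouds
for nm,Q in(("w",P),("t",PT)):
    q=Q.reshape(-1,3);q=q[np.isfinite(q[:,0])]
    k=(q[:,0]>615)&(q[:,0]<690)&(q[:,1]>-100)&(q[:,1]<165)&(q[:,2]>110)&(q[:,2]<170);q=q[k]
    if len(q)<50: print(len(q));continue
    for it in range(8):
        c0=q.mean(0);n=np.linalg.svd(q-c0)[2][2]; d=(q-c0)@n; 
        if n[2]<0:n=-n;d=-d
        q=q[(d<2.5 if it>2 else d<np.median(d)+3)&(np.abs(d)<max(12-2*it,2))]
    print(nm,len(q),n,np.degrees(np.arccos(n[2])),c0)
# housing front wall yaw
E
```

```text
bench -1.4367684605337843 deck 21.373341647763937 floor R 25.240288554467497
w 709 [553.5 -58.5  38.9] rms 0.97
w 480 [557.1  37.1  39.1] rms 1.3
w 656 [560.5 132.8  39. ] rms 0.99
t 109 [555.9 -58.2  38.4] rms 1.0
t 105 [559.4  36.2  39.2] rms 1.41
t 120 [562.6 132.1  39.4] rms 1.05
w [592.9 187.3] 212 z113 [437.8 295.4 113. ] z86 [441.7 314.8  86. ]
w [310.7 302.2] 136 z113 [551.8  19.4 113. ] z86 [564.   18.8  86. ]
w [342.  304.6] 123 z113 [554.9  50.9 113. ] z86 [567.3  52.5  86. ]
t [461.3 186.7] 37 z113 [ 678. -389.  113.] z86 [ 683.3 -395.6   86. ]
t [291.3 227. ] 88 z113 [571.2  53.5 113. ] z86 [574.4  55.9  86. ]
t [304.4 228. ] 89 z113 [568.6  19.3 113. ] z86 [571.7  21.1  86. ]
t [188.1 274.1] 96 z113 [447.9 321.7 113. ] z86 [448.5 329.5  86. ]
w 5002 [-0.59104431  0.02086515  0.80636919] 36.25730678815023 [643.71002896  34.21625669 125.20733449]
t 928 [-0.58965647  0.02161365  0.80736491] 36.16073061109299 [660.24812812  25.89277544 136.38453089]
```

```bash
python3 - <<'E'
from h import *
from workcell import *
s=read_state()
plan(s,[((448.5,330.5,170),Rdown(np.pi),5)])
E
```

```text
5 x [302.7 139.6   6.3] [-0.001 -0.014  0.   ] dist 333.0 ang 1.0
```

play_rows(commands="-1 303 140 6 0 -0.014 0;-1 303 140 6 0 -0.014 0;-1 303 140 6 0 -0.014 0;-1 303 140 6 0 -0.014 0;-1 303 140 6 0 -0.014 0;-1 303 140 6 0 -0.014 0;-1 303 140 6 0 -0.014 0;-1 303 140 6 0 -0.014 0;-1 303 140 6 0 -0.014 0;-1 303 140 6 0 -0.014 0;-1 303 140 6 0 -0.014 0")

```text
time_s: 3.28
ee_pos: [448.2, 330.4, 170.0]
tcp_rot: [[-0.002, -0.0, -1.0], [1.0, -0.001, -0.002], [-0.001, -1.0, 0.0]]
contact_force: [0.2, -0.9, 0.3]
grip_width: 85.4
```

```bash
python3 - <<'E'
from h import *
from workcell import *
s=read_state();print(s["time_s"],s["ee_pos"].round(1),s["q"].round(2),s["contact_force"].round(1));print(np.abs(s["dq"]).max())
c=wristcam(camera("wrist"),s);pickle.dump(c,open("w2.pkl","wb"));cv2.imwrite("pics/w2.png",c["color"])
print(proj(c,[(448.5,330.5,86),(448.5,330.5,0)]))
P=cloud(c);q=P.reshape(-1,3);q=q[np.isfinite(q[:,0])]
k=(q[:,2]>76)&(q[:,2]<95)&(np.hypot(q[:,0]-448,q[:,1]-330)<25);print(k.sum(),q[k].mean(0),q[k].min(0),q[k].max(0))
E
```

```text
3.2833 [448.2 330.4 170. ] [ 0.45  0.05  1.9  -0.    1.19 -1.12] [ 0.2 -0.9  0.3]
0.03076723507438745
[[318.05372456 232.5960639 ]
 [317.98730464 208.01208071]]
1556 [445.31494565 330.05603684  84.32655538] [431.39328582 315.69193233  76.02677527] [460.6416871  344.60181475  86.65898809]
```

View pics/w2.png

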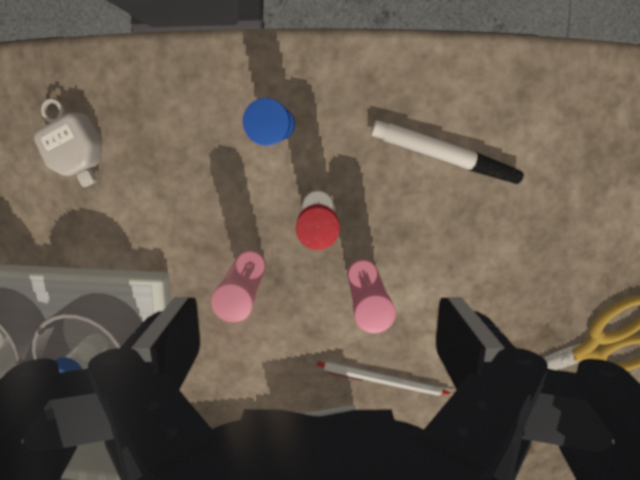

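The vial C cap disc is at (318,228), which puts it at about (446,330). It is clear of the fingers and its neighbours. Descending to grip the cap.

play_rows(commands="-1 0 40 2 0 0 0;-1 0 80 2 0 0 0;-1 0 110 2 0 0 0;-1 0 118 2 0 0 0;-1 0 118 2 0 0 0;-1 0 118 2 0 0 0")

```text
time_s: 3.83
ee_pos: [447.6, 330.6, 54.0]
tcp_rot: [[-0.001, 0.003, -1.0], [1.0, 0.001, -0.001], [0.001, -1.0, -0.003]]
contact_force: [1.1, 2.0, 0.5]
grip_width: 85.4
```

```bash
python3 - <<'E'
from h import *
from workcell import *
s=read_state();print(s["time_s"],s["ee_pos"].round(1),s["contact_force"].round(1))
c=wristcam(camera("wrist"),s);cv2.imwrite("pics/w3.png",c["color"])
E
```

```text
3.8333 [447.6 330.6  54. ] [1.1 2.  0.5]
```

View pics/w3.png

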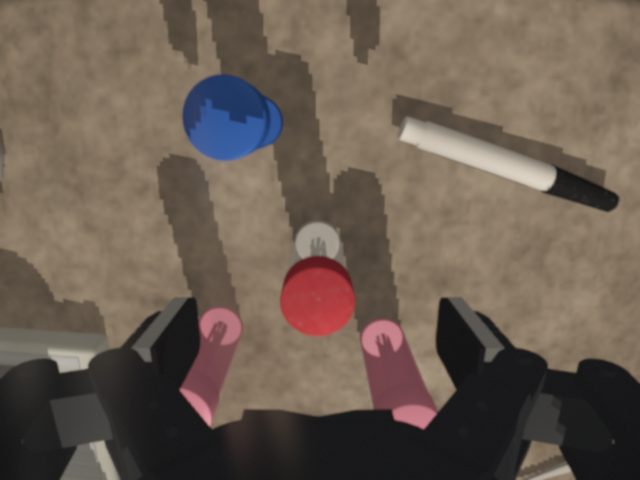

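play_rows(commands="-1 0 2 3 0 0 0;-1 0 2 3 0 0 0;0 0 2 3 0 0 0;0.5 0 2 3 0 0 0;1 0 2 3 0 0 0;1 0 2 3 0 0 0;1 0 2 3 0 0 0;1 0 2 3 0 0 0;1 0 2 3 0 0 0;1 0 2 3 0 0 0")

```text
time_s: 4.72
ee_pos: [443.5, 331.0, 50.6]
tcp_rot: [[-0.003, 0.001, -1.0], [1.0, 0.0, -0.003], [0.0, -1.0, -0.001]]
contact_force: [0.4, -0.1, 4.4]
grip_width: 24.2
```

```bash
python3 - <<'E'
from h import *
from workcell import *
s=read_state();print(s["time_s"],s["ee_pos"].round(1),s["contact_force"].round(1),s["grip_width"])
c=wristcam(camera("wrist"),s);cv2.imwrite("pics/w4.png",c["color"])
E
```

```text
4.7167 [443.5 331.   50.6] [ 0.4 -0.1  4.4] 24.16309660526434
```

View pics/w4.png

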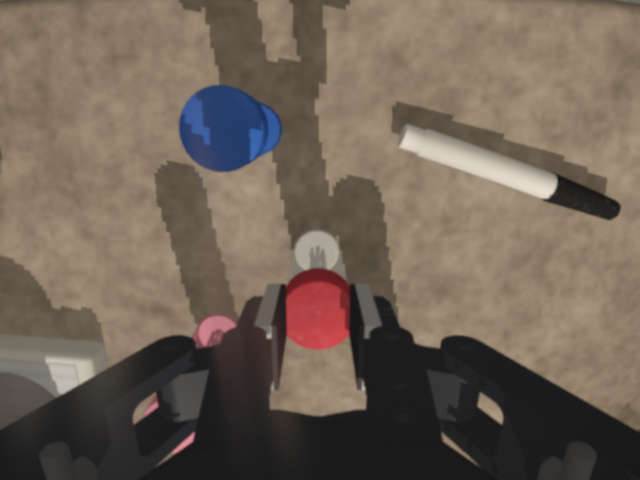

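play_rows(commands="1 0 -20 0 0 0 0;1 0 -50 0 0 0 0;1 0 -85 0 0 0 0;1 0 -115 0 0 0 0;1 0 -115 0 0 0 0")

```text
time_s: 5.18
ee_pos: [446.6, 332.7, 172.2]
tcp_rot: [[-0.003, 0.011, -1.0], [1.0, 0.006, -0.003], [0.006, -1.0, -0.011]]
contact_force: [1.1, 0.6, -0.6]
grip_width: 23.9
```

```bash
python3 - <<'E'
from h import *
from workcell import *
s=read_state();print(s["time_s"],s["ee_pos"].round(1),s["contact_force"].round(1),s["grip_width"])
c=wristcam(camera("wrist"),s);cv2.imwrite("pics/w5.png",c["color"])
t=camera("top");b=blobs(t["color"])[1]
for ce,st in b: print(ce.round(1),st[4])
sc=camera("scene");a=cv2.resize(sc["color"][230:380,150:350],None,fx=3.5,fy=3.5);cv2.imwrite("pics/s5.png",a)
plan(s,[((500,60,165),Rdown(np.pi-.036),7),((535,37,165),Rdown(np.pi-.036),3)])
E
```

```text
5.1833 [446.6 332.7 172.2] [ 1.1  0.6 -0.6] 23.90492779195135
[461.5 186.6] 38
[291.3 226.9] 89
[304.4 228. ] 89
7 x [-272.9    6.3  -52.5] [0.011 0.039 0.006] dist 278.0 ang 2.0
3 x [-296.     6.6  -87.4] [0.011 0.039 0.006] dist 309.0 ang 2.0
```

View pics/w5.png

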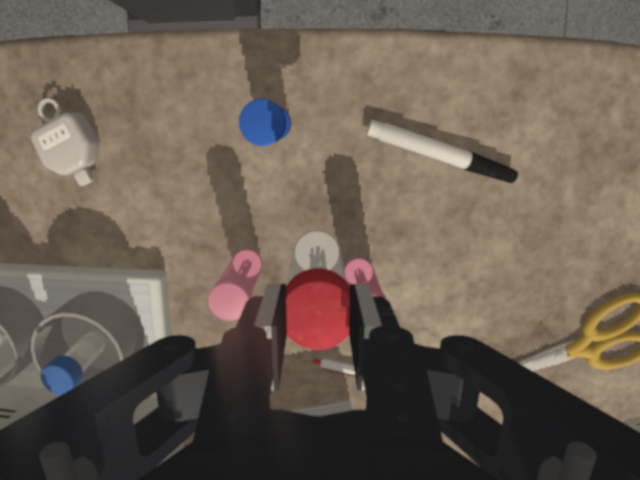

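View pics/s5.png

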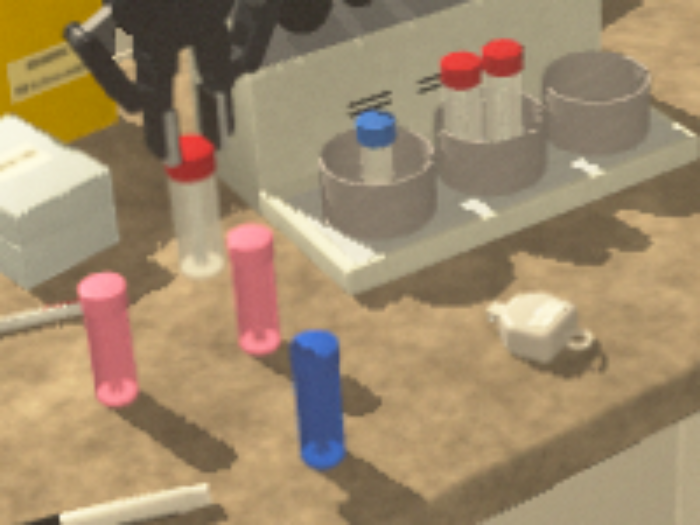

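play_rows(commands="1 -273 2 -52 0.011 0.039 0.006;1 -273 2 -52 0.011 0.039 0.006;1 -273 2 -52 0.011 0.039 0.006;1 -273 2 -52 0.011 0.039 0.006;1 -273 2 -52 0.011 0.039 0.006;1 -273 2 -52 0.011 0.039 0.006;1 -273 2 -52 0.011 0.039 0.006;1 -296 2 -85 0.011 0.039 0.006;1 -296 2 -85 0.011 0.039 0.006;1 -296 2 -85 0.011 0.039 0.006;1 -296 2 -85 0.011 0.039 0.006;1 -296 2 -85 0.011 0.039 0.006")

```text
time_s: 6.33
ee_pos: [527.6, 36.0, 161.7]
tcp_rot: [[0.035, -0.014, -0.999], [0.999, -0.005, 0.035], [-0.006, -1.0, 0.014]]
contact_force: [-0.3, 0.4, -1.0]
grip_width: 24.0
```

play_rows(commands="1 0 0 0 0 0 0;1 0 0 0 0 0 0")

```text
time_s: 6.5
ee_pos: [528.4, 36.0, 163.0]
tcp_rot: [[0.034, -0.011, -0.999], [0.999, -0.006, 0.034], [-0.006, -1.0, 0.011]]
contact_force: [0.1, 0.2, -0.9]
grip_width: 24.0
```

```bash
python3 - <<'E'
from h import *
from workcell import *
s=read_state();print(s["time_s"],s["ee_pos"].round(1),s["contact_force"].round(1),s["grip_width"],s["tcp_rot"].round(3))
c=wristcam(camera("wrist"),s);cv2.imwrite("pics/w6.png",c["color"]);pickle.dump(c,open("w6.pkl","wb"))
print(proj(c,[(557.1,37.1,68),(538.5,36.7,27),(538.5,36.7,68)]))
plan(s,[((538.5,36.7,165),Rdown(np.pi-.036),7),((538.5,36.7,78),Rdown(np.pi-.036),3)])
E
```

```text
6.5 [528.4  36.  163. ] [ 0.1  0.2 -0.9] 23.99834253064252 [[ 0.034 -0.011 -0.999]
 [ 0.999 -0.006  0.034]
 [-0.006 -1.     0.011]]
[[321.5531085  268.95494533]
 [320.13573948 230.08308262]
 [320.14206815 243.75520524]]
7 x [  1.   -2.1 -10.1] [-0.011  0.002 -0.006] dist 10.0 ang 1.0
3 x [  1.5  84.8 -11. ] [-0.011  0.002 -0.006] dist 86.0 ang 1.0
```

View pics/w6.png

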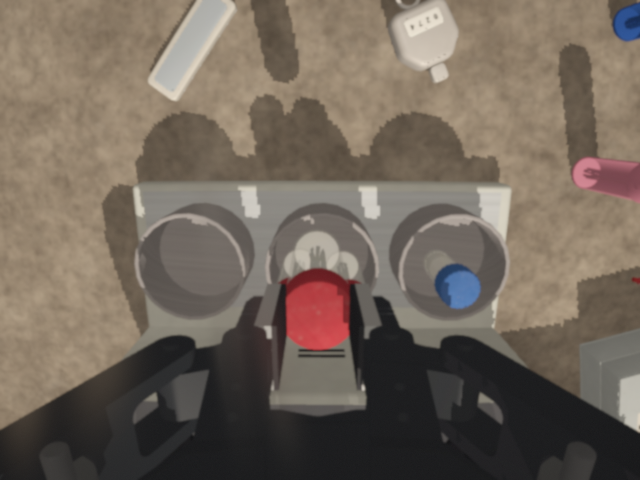

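```bash
python3 - <<'E'
from h import *
c=pickle.load(open("w6.pkl","rb"))
print(onz(c,[(296,264),(346,265)],28).round(1))
th=np.linspace(0,2*np.pi,60);im=c["color"].copy()
for r,z in((38,68),(38,27)):
    cv2.polylines(im,[proj(c,np.c_[557.1+r*np.cos(th),37.1+r*np.sin(th),0*th+z]).astype(int)],True,(0,255,0) if z==68 else (255,255,0),1)
for x,y,col in((538.5,36.7,(0,255,255)),(569,53,(255,0,255)),(566,20,(255,0,255))):
    cv2.polylines(im,[proj(c,np.c_[x+13*np.cos(th),y+13*np.sin(th),0*th+28]).astype(int)],True,col,1)
cv2.imwrite("pics/w6b.png",cv2.resize(im[180:340,220:420],None,fx=3.5,fy=3.5,interpolation=cv2.INTER_CUBIC))
E
```

```text
[[566.   16.2  28. ]
 [568.1  56.8  28. ]]
```

View pics/w6b.png

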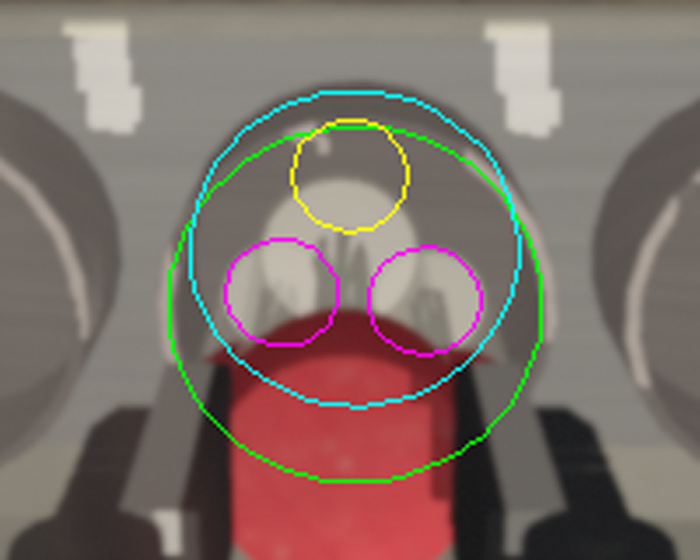

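Everything agrees within about 1 mm: the predicted rim circles and vial bases overlay the picture. Lowering the vial into the free front part of the cup.

play_rows(commands="1 1 0 -10.5 -0.011 0 -0.006;1 1 0 -10.5 -0.011 0 -0.006;1 1 0 -10.5 -0.011 0 -0.006;1 1 0 -10.5 -0.011 0 -0.006;1 1 12 -10.5 -0.011 0 -0.006;1 1 24 -10.5 -0.011 0 -0.006;1 1 36 -10.5 -0.011 0 -0.006;1 1 36 -10.5 -0.011 0 -0.006;1 1 36 -10.5 -0.011 0 -0.006")

```text
time_s: 7.3
ee_pos: [537.7, 35.6, 124.8]
tcp_rot: [[0.036, -0.004, -0.999], [0.999, 0.0, 0.036], [0.0, -1.0, 0.004]]
contact_force: [0.8, 0.4, -0.4]
grip_width: 24.5
```

```bash
python3 - <<'E'
from h import *
from workcell import *
s=read_state();print(s["time_s"],s["ee_pos"].round(1),s["contact_force"].round(1),s["grip_width"],s["tcp_rot"].round(3))
plan(s,[((538.5,36.7,78),Rdown(np.pi-.036),7)])
c=wristcam(camera("wrist"),s);cv2.imwrite("pics/w7.png",c["color"][150:400,150:500])
sc=camera("scene");a=cv2.resize(sc["color"][180:330,180:360],None,fx=4,fy=4,interpolation=cv2.INTER_CUBIC);cv2.imwrite("pics/s7.png",a)
E
```

```text
7.3 [537.7  35.6 124.8] [ 0.8  0.4 -0.4] 24.480082687550155 [[ 0.036 -0.004 -0.999]
 [ 0.999  0.     0.036]
 [ 0.    -1.     0.004]]
7 x [ 1.2 46.8 -1. ] [-0.004  0.     0.   ] dist 47.0 ang 0.0
```

View pics/s7.png

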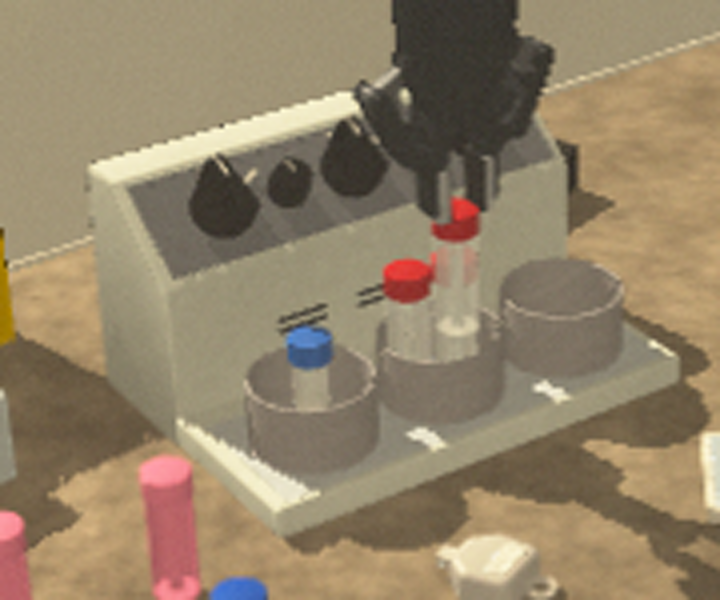

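View pics/w7.png

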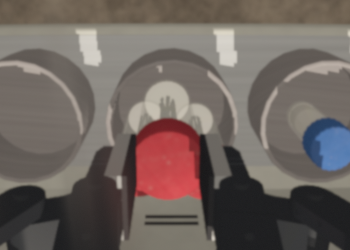

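play_rows(commands="1 1 12 -1 -0.004 0 0;1 1 24 -1 -0.004 0 0;1 1 34 -1 -0.004 0 0;1 1 40 -1 -0.004 0 0;1 1 42 -1 -0.004 0 0;1 1 42 -1 -0.004 0 0")

```text
time_s: 7.9
ee_pos: [539.4, 36.5, 83.8]
tcp_rot: [[0.036, 0.002, -0.999], [0.999, -0.0, 0.036], [-0.0, -1.0, -0.002]]
contact_force: [-0.5, -0.2, 0.1]
grip_width: 24.2
```

play_rows(commands="1 0 2 0 0 0 0;1 0 4 0 0 0 0;1 0 5 0 0 0 0;1 0 5 0 0 0 0")

```text
time_s: 8.23
ee_pos: [540.1, 36.4, 79.8]
tcp_rot: [[0.036, 0.004, -0.999], [0.999, -0.0, 0.036], [-0.0, -1.0, -0.004]]
contact_force: [-0.4, -0.3, -0.8]
grip_width: 24.1
```

```bash
python3 - <<'E'
from h import *
from workcell import *
s=read_state();print(s["time_s"],s["ee_pos"].round(1),s["contact_force"].round(1),s["grip_width"],s["tcp_rot"].round(3))
c=wristcam(camera("wrist"),s);cv2.imwrite("pics/w8.png",c["color"][150:450,120:520])
sc=camera("scene");a=cv2.resize(sc["color"][180:330,180:360],None,fx=4,fy=4,interpolation=cv2.INTER_CUBIC);cv2.imwrite("pics/s8.png",a)
E
```

```text
8.2333 [540.1  36.4  79.8] [-0.4 -0.3 -0.8] 24.05674595346539 [[ 0.036  0.004 -0.999]
 [ 0.999 -0.     0.036]
 [-0.    -1.    -0.004]]
```

View pics/s8.png

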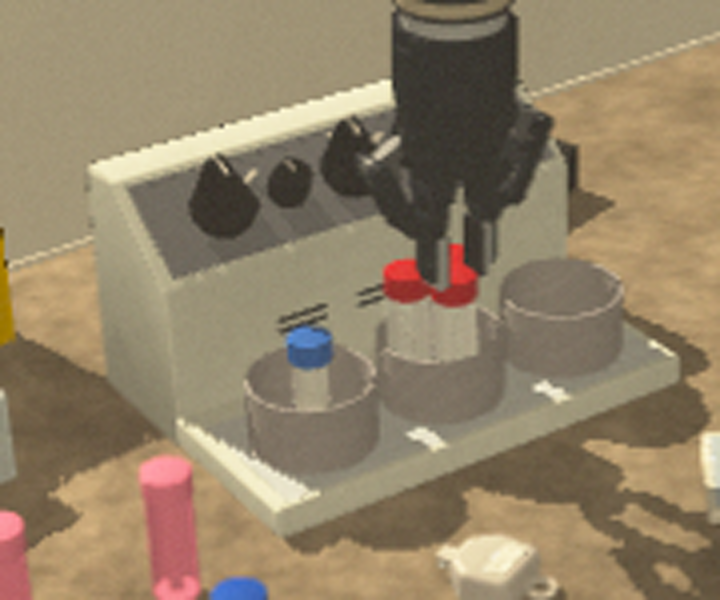

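View pics/w8.png

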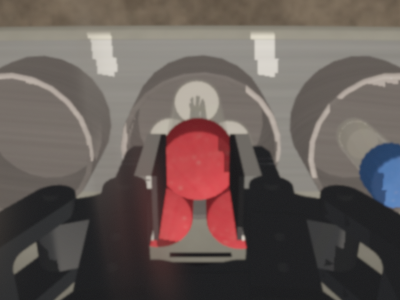

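play_rows(commands="1 0 1 1 0 0 0;1 0 2 1 0 0 0;1 0 2.5 1 0 0 0;1 0 3 1 0 0 0;1 0 3 1 0 0 0")

```text
time_s: 8.75
ee_pos: [539.5, 36.4, 77.3]
tcp_rot: [[0.036, 0.005, -0.999], [0.999, -0.0, 0.036], [-0.0, -1.0, -0.005]]
contact_force: [0.3, -0.2, 1.8]
grip_width: 24.0
```

play_rows(commands="1 0 0.7 0 0 0 0;1 0 1.3 0 0 0 0;1 0 1.3 0 0 0 0")

```text
time_s: 9.0
ee_pos: [540.4, 36.4, 77.2]
tcp_rot: [[0.036, 0.007, -0.999], [0.999, -0.001, 0.036], [-0.0, -1.0, -0.007]]
contact_force: [-1.1, -0.1, 6.0]
grip_width: 23.9
```

play_rows(commands="0.4 0 -0.5 0 0 0 0;0.3 0 -0.5 0 0 0 0;0.1 0 -0.5 0 0 0 0;0 0 -0.5 0 0 0 0;-0.2 0 -0.5 0 0 0 0;-0.2 0 -0.5 0 0 0 0;-0.2 0 -0.5 0 0 0 0")

```text
time_s: 9.58
ee_pos: [538.9, 36.5, 75.8]
tcp_rot: [[0.036, 0.004, -0.999], [0.999, -0.0, 0.036], [-0.0, -1.0, -0.004]]
contact_force: [0.8, 0.1, 1.4]
grip_width: 51.4
```

```bash
python3 - <<'E'
from h import *
from workcell import *
s=read_state();print(s["time_s"],s["ee_pos"].round(1),s["contact_force"].round(1),s["grip_width"],s["tcp_rot"].round(3))
c=wristcam(camera("wrist"),s);cv2.imwrite("pics/w9.png",c["color"])
sc=camera("scene");a=cv2.resize(sc["color"][180:330,180:360],None,fx=4,fy=4,interpolation=cv2.INTER_CUBIC);cv2.imwrite("pics/s9.png",a)
E
```

```text
9.5833 [538.9  36.5  75.8] [0.8 0.1 1.4] 51.37928823329889 [[ 0.036  0.004 -0.999]
 [ 0.999 -0.     0.036]
 [-0.    -1.    -0.004]]
```

View pics/s9.png

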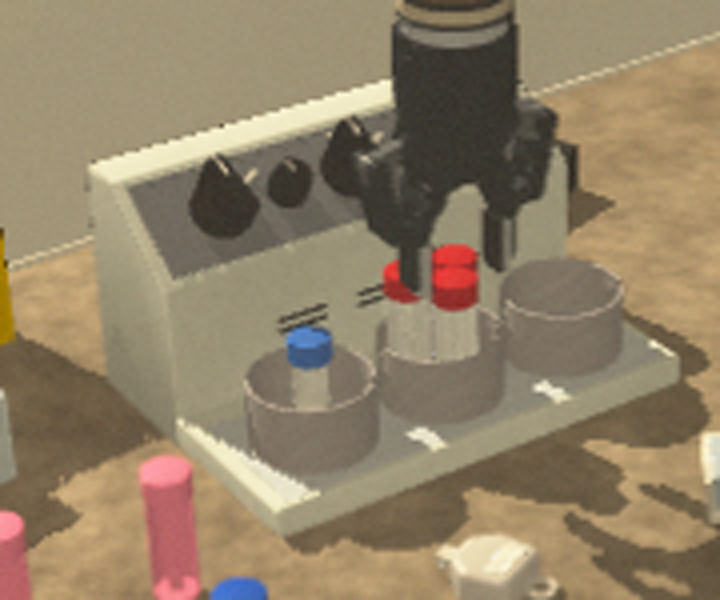

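View pics/w9.png

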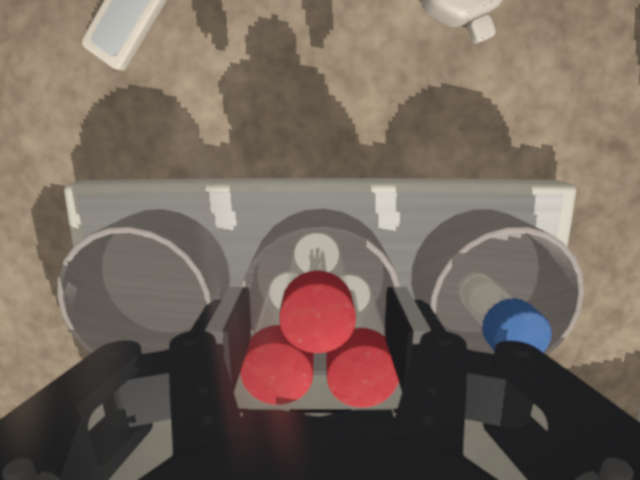

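Vial C is released and stands upright with the other two, all three caps seen at (317,312), (277,365) and (362,367). I'll rise straight up, then tilt to the panel direction.

play_rows(commands="-0.2 0 -10 0 0 0 0;-0.2 0 -25 0 0 0 0;-0.2 0 -50 0 0 0 0;-0.2 0 -85 0 0 0 0;-0.2 0 -125 0 0 0 0;-0.2 0 -130 20 0 0 0;-0.2 0 -130 20 0 0 0")

```text
time_s: 10.27
ee_pos: [519.6, 37.2, 211.3]
tcp_rot: [[0.035, 0.012, -0.999], [0.999, -0.001, 0.035], [-0.001, -1.0, -0.012]]
contact_force: [1.0, -0.3, 0.1]
grip_width: 51.6
```

```bash
python3 - <<'E'
from h import *
from workcell import *
T=pickle.load(open("top0.pkl","rb"));S=pickle.load(open("scene0.pkl","rb"))
n=np.array([-np.sin(np.radians(35.3))*np.cos(-.036),-np.sin(np.radians(35.3))*np.sin(-.036),np.cos(np.radians(35.3))])
p0=np.array([652,30,130.8]) # average of both plane centres
PT=np.load("PT.npy");W=pickle.load(open("w1.pkl","rb"))
for nm,c in((0,np.array([643.7,34.2,125.2])),(1,np.array([660.2,25.9,136.4]))): print("plane d",n@c)
d=(n@np.array([643.7,34.2,125.2])+n@np.array([660.2,25.9,136.4]))/2
o,D=ray(T,(298.7,189.3))
for h in (8,24,36):
    t=(d+h-n@o)/(D[0]@n); print(h,o+t*D[0])
s=read_state();print(s["time_s"],s["ee_pos"].round(1),s["contact_force"].round(1),s["grip_width"])
t=camera("top");pickle.dump(t,open("top1.pkl","wb"))
cv2.imwrite("pics/t1.png",cv2.resize(t["color"][150:270,230:370],None,fx=5,fy=5,interpolation=cv2.INTER_CUBIC))
E
```

```text
plane d -268.83421334070806
plane d -269.39457191285146
8 [663.4057429   32.44421948 148.64711733]
24 [660.1064047   31.13300933 165.95052156]
36 [657.63190105  30.14960172 178.92807472]
10.2667 [519.6  37.2 211.3] [ 1.  -0.3  0.1] 51.61816761640046
```

View pics/t1.png

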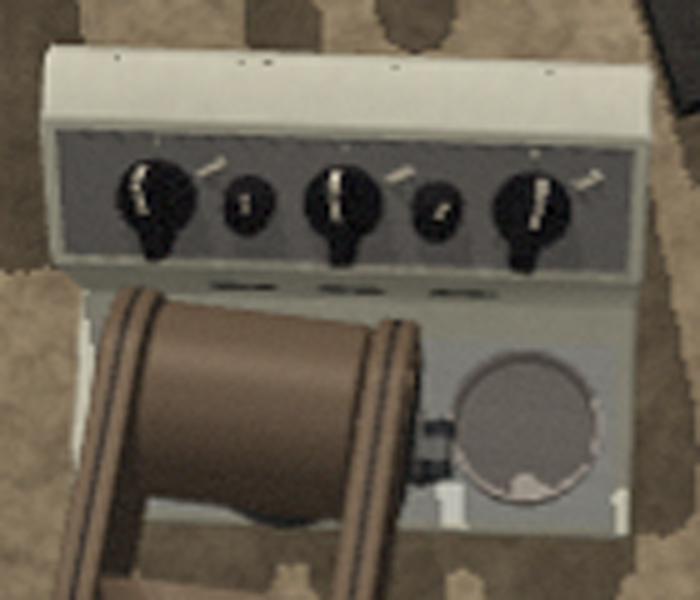

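```bash
cat >> h.py <<'E'
YAW=-.036; TILT=np.radians(35.3)
N=np.array([-np.sin(TILT)*np.cos(YAW),-np.sin(TILT)*np.sin(YAW),np.cos(TILT)])
YC=np.array([-np.sin(YAW),np.cos(YAW),0]); UP=np.cross(YC,N)  # up the panel
PD=-269.1
def Rknob(th):
    """tool with approach -N; bar pointer angle th clockwise seen from robot; x_tool=jaw, perpendicular to bar"""
    # pointer dir at angle th: UP*cos - YC*sin ; jaw = left perpendicular = YC*cos + UP*sin
    x=YC*np.cos(th)+UP*np.sin(th); y=-N; return np.c_[x,y,np.cross(x,y)]
E
python3 - <<'E'
from h import *
from workcell import *
print(UP,Rknob(0).round(2)); s=read_state()
G=np.array([652.3,32.8,160]);print(G+100*N)
plan(s,[(G+100*N,Rknob(0),8)])
E
```

```text
[ 0.81560879 -0.02937461  0.57785762] [[ 0.04  0.58 -0.82]
 [ 1.   -0.02  0.03]
 [ 0.   -0.82 -0.58]]
[594.55167869  34.87983813 241.61375901]
8 x [  0.3 -32.4 -75.7] [-0.607  0.    -0.   ] dist 82.0 ang 35.0
```

play_rows(commands="-0.2 0 -32 -76 -0.607 0 0;-0.2 0 -32 -76 -0.607 0 0;-0.2 0 -32 -76 -0.607 0 0;-0.2 0 -32 -76 -0.607 0 0;-0.2 0 -32 -76 -0.607 0 0;-0.2 0 -32 -76 -0.607 0 0;-0.2 0 -32 -76 -0.607 0 0;-0.2 0 -32 -76 -0.607 0 0;-0.2 0 -32 -76 -0.607 0 0")

```text
time_s: 11.07
ee_pos: [596.3, 34.2, 240.3]
tcp_rot: [[0.036, 0.575, -0.818], [0.999, -0.021, 0.029], [-0.0, -0.818, -0.575]]
contact_force: [0.3, -0.1, 0.3]
grip_width: 51.2
```

```bash
python3 - <<'E'
from h import *
from workcell import *
s=read_state();print(s["time_s"],s["ee_pos"].round(1),s["q"].round(2),s["contact_force"].round(1),s["grip_width"],np.abs(s["dq"]).max())
c=wristcam(camera("wrist"),s);cv2.imwrite("pics/w10.png",c["color"]);pickle.dump(c,open("w10.pkl","wb"))
G=np.array([652.3,32.8,160]);print(proj(c,[G,G-16*N,G+12*N]))
E
```

```text
11.0667 [596.3  34.2 240.3] [-0.14 -0.26  2.15  0.1   0.65 -1.74] [ 0.3 -0.1  0.3] 51.19860040644702 0.005366197692345979
[[318.82065279 227.71042516]
 [318.76086172 222.63162021]
 [318.86997887 231.9030212 ]]
```

View pics/w10.png

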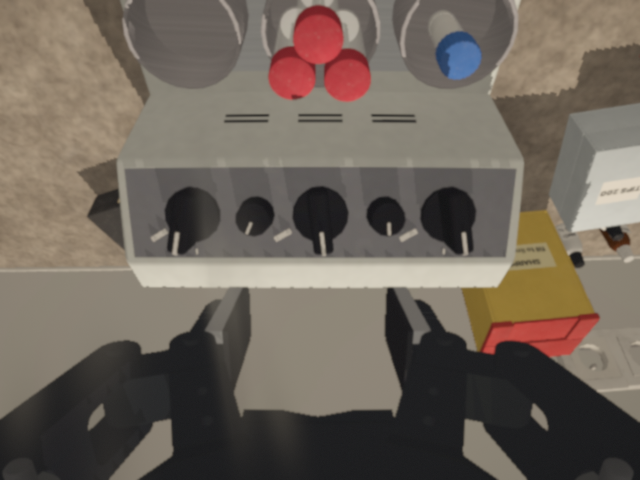

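```bash
python3 - <<'E'
from h import *
c=pickle.load(open("w10.pkl","rb"))
a=cv2.resize(c["color"][160:270,260:380],None,fx=5.5,fy=5.5,interpolation=cv2.INTER_CUBIC);cv2.imwrite("pics/w10c.png",a)
P=cloud(c)
q=P[172:255,130:515].reshape(-1,3);q=q[np.isfinite(q[:,0])]
from collections import Counter
h=q@N-PD;print(np.percentile(h,[5,20,40,50,60,80,95]).round(1))
q2=q.copy()
for it in range(6):
    c0=np.median(q2,0);n=np.linalg.svd(q2-q2.mean(0),full_matrices=False)[2][2];n*=np.sign(n[2]);dd=(q2-q2.mean(0))@n;q2=q2[np.abs(dd)<max(2,8-2*it)]
print("plane",n,np.degrees(np.arccos(n[2])),len(q2),"d",(q2.mean(0)@n),q2.mean(0), "hN",q2.mean(0)@N-PD)
# panel corner edges
E
```

```text
[-0.8 -0.2  0.4  0.7  1.1 19.9 35.5]
plane [-0.57790311  0.02133406  0.81582648] 35.330835092963945 17829 d -269.00038863720954 [657.9802633   39.21112235 135.33750438] hN 0.39699595438764845
```

View pics/w10c.png

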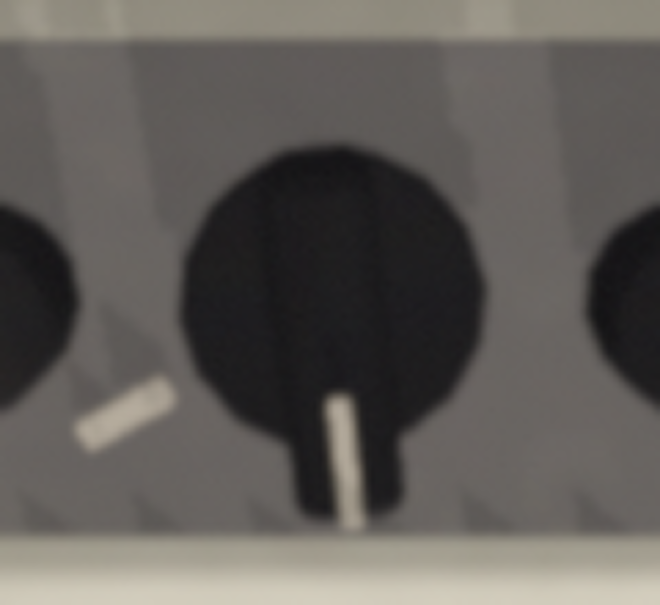

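```bash
python3 - <<'E'
from h import *
c=pickle.load(open("w10.pkl","rb"))
def onh(uv,h):
    o,D=ray(c,uv);t=(PD+h-o@N)/(D@N);return o+t[:,None]*D
f=lambda x,y:(260+x/5.5,160+y/5.5)
A=onh([f(334,296)],8)[0]-8*N
print("axis base",A,"grip",A+24*N)
for h in (36,36.5):
    w=onh([f(340,400),f(352,525)],h); rel=w-A
    print([(r@YC,r@UP) for r in rel]); d=w[1]-w[0];print("angle",np.arctan2(-d@YC,d@UP))
e=onh([f(297,490),f(402,490)],36)-A;print("bar edges at end",e@YC,e@UP)
m=onh([f(85,440),f(168,388)],0.5)-A;print("mark",m@YC,m@UP,[np.arctan2(-(r@YC),r@UP) for r in m])
# left/right knob skirts and trim
for nm,p in(("L",(448,215)),("R",(192,214)),("tl",(386,216)),("tr",(254,216))):
    r=onh([p],8)[0]-A;print(nm,r@YC,r@UP)
E
```

```text
axis base [660.55269158  33.93676356 136.80568369] grip [646.69309447  34.43592471 156.39298585]
[(np.float64(0.5439023641151244), np.float64(7.191438657310283)), (np.float64(2.083151519094234), np.float64(23.15981183841884))]
angle -0.09609671021169351
[(np.float64(0.5384927637282192), np.float64(7.064229135355218)), (np.float64(2.0747897960809136), np.float64(23.00197660806396))]
angle -0.09609671021169376
bar edges at end [-4.71911686  8.22653705] [18.6427405  18.63516977]
mark [-34.58487235 -22.88142053] [21.9941315  14.52357017] [np.float64(1.0043640069272082), np.float64(1.0052292978868922)]
L 94.34800955681708 0.6654672262633639
R -95.28314008353787 0.03974848897042473
tl 48.08555587494467 1.5631856951432637
tr -49.12819562359568 1.6293172808426013
```

```bash
cat >> h.py <<'E'
A=np.array([660.55,33.94,136.81])+0.7*UP
E
python3 - <<'E'
from h import *
from workcell import *
s=read_state()
plan(s,[(A+60*N,Rknob(-.096),3),(A+11*N,Rknob(-.096),3),(A+11*N,Rknob(1.047),3)])
E
```

```text
3 x [ 2.1 61.6  6.5] [-0.003 -0.096 -0.   ] dist 62.0 ang 5.0
3 x [  2.1 110.6   6.3] [-0.003 -0.096 -0.   ] dist 111.0 ang 5.0
3 x [  2.1 110.6   6.3] [-0.003  1.047 -0.002] dist 111.0 ang 60.0
```

play_rows(commands="0.39 2 30 6 0 -0.096 0;0.39 2 61 6 0 -0.096 0;0.39 2 61 6 0 -0.096 0;0.39 2 61 6 0 -0.096 0;0.39 2 61 6 0 -0.096 0;0.39 2 61 6 0 -0.096 0")

```text
time_s: 11.62
ee_pos: [625.7, 35.3, 187.7]
tcp_rot: [[-0.043, 0.577, -0.816], [0.998, -0.021, -0.067], [-0.056, -0.817, -0.574]]
contact_force: [-0.1, -0.8, 0.2]
grip_width: 25.7
```

```bash
python3 - <<'E'
from h import *
from workcell import *
s=read_state();print(s["time_s"],s["ee_pos"].round(1),s["q"].round(2),s["contact_force"].round(1),s["grip_width"],np.abs(s["dq"]).max())
c=wristcam(camera("wrist"),s);cv2.imwrite("pics/w11.png",c["color"]);pickle.dump(c,open("w11.pkl","wb"))
plan(s,[(A+30*N,Rknob(-.096),3),(A+11*N,Rknob(-.096),3)])
print(proj(c,[A+8*N,A+36*N,A+36*N+22*UP,A+36*N-22*UP]))
E
```

```text
11.6167 [625.7  35.3 187.7] [-0.13 -0.13  2.14  0.11  0.52 -1.84] [-0.1 -0.8  0.2] 25.719514779816244 0.016098695391766515
3 x [-0.1 31.7  0.2] [-0.001  0.    -0.   ] dist 32.0 ang 0.0
3 x [-0.1 50.7  0.2] [-0.001  0.    -0.   ] dist 51.0 ang 0.0
[[317.58362647 245.5946225 ]
 [317.58431612 260.4733307 ]
 [313.66192735 298.85831377]
 [321.73166032 219.84271001]]
```

View pics/w11.png

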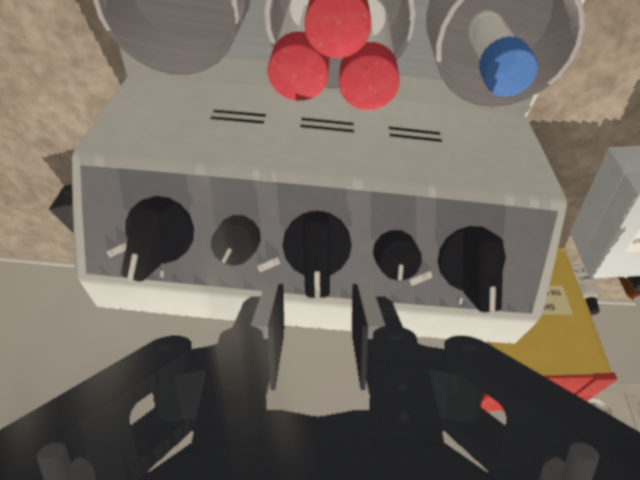

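play_rows(commands="0.39 0 15 0.5 0 0 0;0.39 0 30 0.5 0 0 0;0.39 0 40 0.5 0 0 0;0.39 0 46 0.5 0 0 0;0.39 0 50 0.5 0 0 0;0.39 0 50 0.5 0 0 0")

```text
time_s: 12.17
ee_pos: [652.9, 34.3, 143.5]
tcp_rot: [[-0.043, 0.573, -0.818], [0.998, -0.021, -0.067], [-0.055, -0.819, -0.571]]
contact_force: [-0.6, 0.1, 0.3]
grip_width: 26.0
```

```bash
python3 - <<'E'
from h import *
from workcell import *
s=read_state();print(s["time_s"],s["ee_pos"].round(1),s["contact_force"].round(1),s["grip_width"],s["torque"].round(2))
r=s["ee_pos"]-A;print("h",r@N,"y",r@YC,"up",r@UP)
c=wristcam(camera("wrist"),s);cv2.imwrite("pics/w12.png",c["color"])
E
```

```text
12.1667 [652.9  34.3 143.5] [-0.6  0.1  0.3] 26.007802371190152 [ 0.07  0.28 -0.02]
h 9.894172919259562 y 0.11473210360539934 up -3.0911030751995954
```

View pics/w12.png

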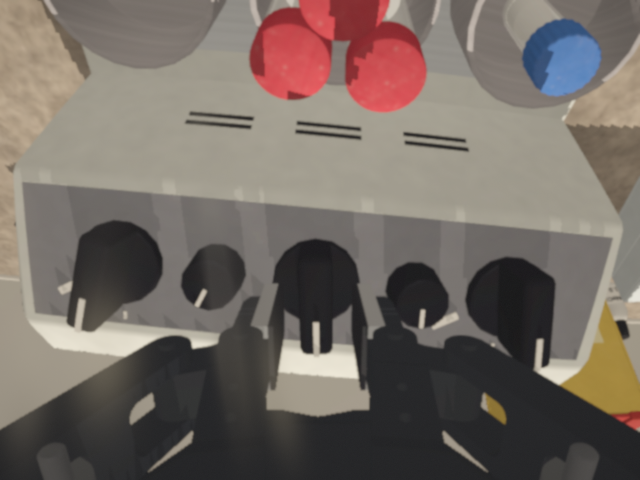

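play_rows(commands="0.39 0 -1 -2.5 0 0 0;0.39 0 -1 -2.5 0 0 0;0.6 0 -1 -2.5 0 0 0;1 0 -1 -2.5 0 0 0;1 0 -1 -2.5 0 0 0;1 0 -1 -2.5 0 0 0;1 0 -1 -2.5 0 0 0")

```text
time_s: 12.8
ee_pos: [654.3, 34.6, 145.9]
tcp_rot: [[-0.043, 0.573, -0.818], [0.998, -0.021, -0.067], [-0.055, -0.819, -0.571]]
contact_force: [0.4, 0.4, 0.2]
grip_width: -0.0
```

```bash
python3 - <<'E'
from h import *
from workcell import *
s=read_state();print(s["time_s"],s["ee_pos"].round(1),s["contact_force"].round(1),s["grip_width"],s["torque"].round(2))
r=s["ee_pos"]-A;print("h",r@N,"y",r@YC,"up",r@UP); x=s["tcp_rot"][:,0];print("th",np.arctan2(x@UP,x@YC))
c=wristcam(camera("wrist"),s);cv2.imwrite("pics/w13.png",c["color"])
plan(s,[(A+11*N,Rknob(th),1) for th in (.2,.5,.8,1.047)])
E
```

```text
12.8 [654.3  34.6 145.9] [0.4 0.4 0.2] -0.0091919585039703 [ 0.01  0.25 -0.04]
h 11.105597265910232 y 0.394838579094232 up -0.5687729775223019
th -0.09631403810250766
1 x [-0.4  0.1 -0.5] [-0.005  0.296 -0.   ] dist 1.0 ang 17.0
1 x [-0.4  0.1 -0.5] [-0.005  0.596 -0.001] dist 1.0 ang 34.0
1 x [-0.4  0.1 -0.5] [-0.005  0.896 -0.002] dist 1.0 ang 51.0
1 x [-0.4  0.1 -0.5] [-0.005  1.143 -0.002] dist 1.0 ang 66.0
```

View pics/w13.png

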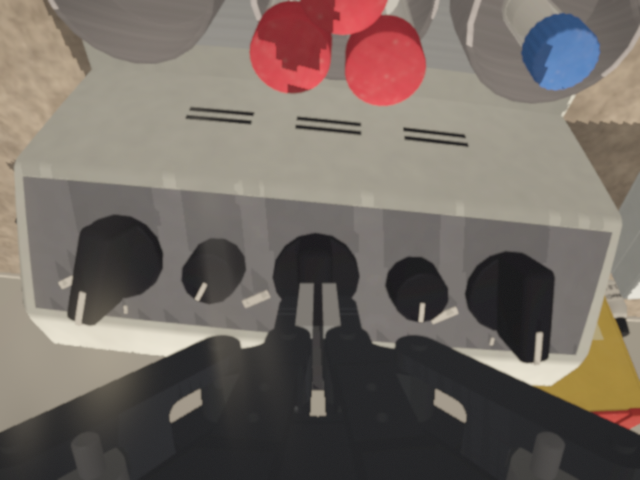

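```bash
python3 - <<'E'
from h import *
from workcell import *
s=read_state();c=wristcam(camera("wrist"),s)
P=cloud(c);H=P@N-PD
for p in ((316,245),(300,250),(316,278),(305,290),(318,300),(329,290),(318,330),(318,350),(318,400),(300,300),(235,300),(280,275),(120,280),(520,330)): print(p,H[p[1],p[0]].round(1),c["z_map"][p[1],p[0]].round(0), ((P[p[1],p[0]]-A)@YC).round(1),((P[p[1],p[0]]-A)@UP).round(1))
a=cv2.resize(c["color"][220:420,220:420],None,fx=3,fy=3,interpolation=cv2.INTER_CUBIC);a=cv2.convertScaleAbs(a,alpha=2.5,beta=10);cv2.imwrite("pics/w14.png",a)
sc=camera("scene");a=cv2.resize(sc["color"][140:300,190:370],None,fx=3.7,fy=3.7,interpolation=cv2.INTER_CUBIC);a=cv2.convertScaleAbs(a,alpha=1.6,beta=10);cv2.imwrite("pics/s14.png",a)
E
```

```text
(316, 245) 27.2 165.0 -2.4 -21.3
(300, 250) 31.5 162.0 -8.7 -19.8
(316, 278) 34.6 161.0 -1.2 -9.6
(305, 290) 53.7 142.0 -5.3 -11.9
(318, 300) 63.2 133.0 -0.8 -12.7
(329, 290) 53.5 142.0 3.2 -12.6
(318, 330) 81.6 115.0 -0.7 -11.3
(318, 350) 80.5 118.0 0.0 -4.1
(318, 400) -166.1 409.0 20.3 199.9
(300, 300) 62.6 134.0 -6.7 -11.8
(235, 300) -0.3 201.0 -39.7 19.3
(280, 275) 8.3 189.0 -17.4 0.4
(120, 280) 15.7 182.0 -91.0 7.7
(520, 330) 32.2 170.0 89.9 7.3
```

View pics/w14.png

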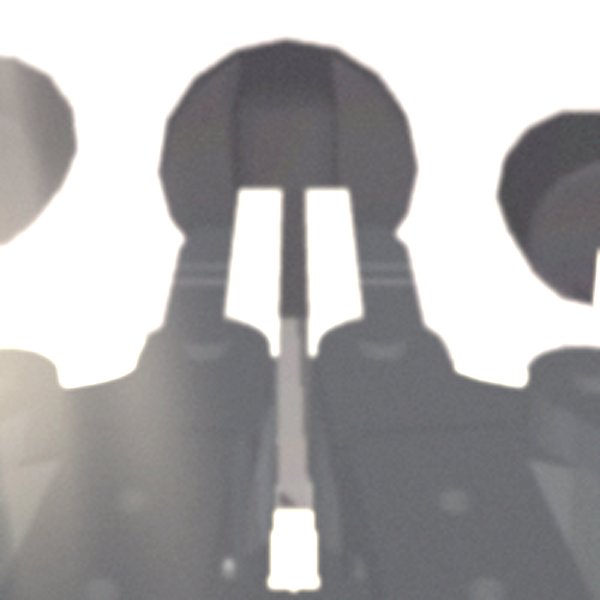

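View pics/s14.png

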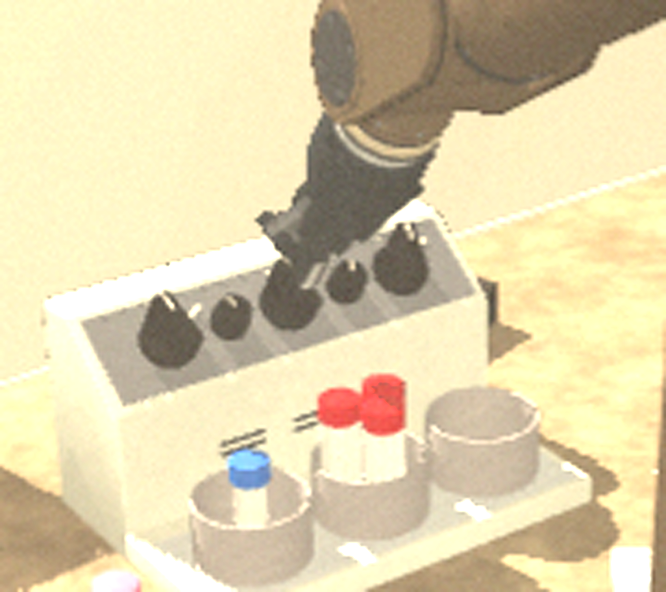

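```bash
python3 - <<'E'
from h import *
S=pickle.load(open("scene0.pkl","rb"))
# s9: TCP (538.9,36.5,75.8), width 51.4
for px in ((180+410/4,180+290/4),(180+405/4,180+285/4),(180+500/4,180+270/4)):
    o,D=ray(S,px); 
    for X in (528,539,550):
        t=(X-o[0])/D[0][0];print(px,X,(o+t*D[0]).round(1))
E
```

```text
(282.5, 252.5) 528 [528.   80.1 124. ]
(282.5, 252.5) 539 [539.   72.6 116.5]
(282.5, 252.5) 550 [550.   65.  109.1]
(281.25, 251.25) 528 [528.   83.7 128.7]
(281.25, 251.25) 539 [539.   76.2 121.3]
(281.25, 251.25) 550 [550.   68.7 113.8]
(305.0, 247.5) 528 [528.   11.8 114.8]
(305.0, 247.5) 539 [539.    3.5 107.2]
(305.0, 247.5) 550 [550.   -4.8  99.6]
```

The shut fingers met nothing. The depth map puts the visible fingertips at about 40–48 mm over the panel, and the scene rays put them about 30 mm behind the reported TCP. So they closed just above the bar (36 mm). I'll reopen, go about 26 mm deeper in small steps and watch the force.

play_rows(commands="0.39 0 0 0 0 0 0;0.39 0 0 0 0 0 0;0.39 0 0 0 0 0 0;0.39 0 0 0 0 0 0;0.39 0 4 0 0 0 0;0.39 0 8 -0.3 0 0 0;0.39 0 12 -0.6 0 0 0;0.39 0 12 -0.6 0 0 0")

```text
time_s: 13.62
ee_pos: [661.6, 34.3, 135.2]
tcp_rot: [[-0.043, 0.572, -0.819], [0.998, -0.021, -0.067], [-0.055, -0.82, -0.57]]
contact_force: [-0.0, 0.3, 0.7]
grip_width: 25.7
```

```bash
python3 - <<'E'
from h import *
from workcell import *
s=read_state();print(s["time_s"],s["ee_pos"].round(1),s["contact_force"].round(1),s["grip_width"],s["torque"].round(2))
r=s["ee_pos"]-A;print("h",r@N,"y",r@YC,"up",r@UP); x=s["tcp_rot"][:,0];print("th",np.arctan2(x@UP,x@YC))
c=wristcam(camera("wrist"),s);P=cloud(c);H=P@N-PD
a=cv2.resize(c["color"][180:420,220:420],None,fx=3,fy=2.5,interpolation=cv2.INTER_CUBIC);a=cv2.convertScaleAbs(a,alpha=2,beta=10);cv2.imwrite("pics/w15.png",a)
E
```

```text
13.6167 [661.6  34.3 135.2] [-0.   0.3  0.7] 25.71646119978426 [ 0.01  0.27 -0.01]
h -1.8653266927599146 y 0.42114581660351447 up -0.7843843186435835
th -0.09612406506938519
```

View pics/w15.png

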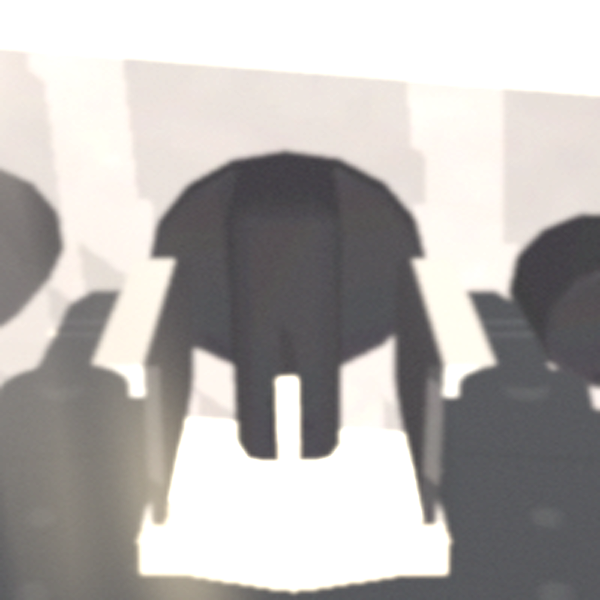

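play_rows(commands="0.39 -0.5 4 -0.5 0 0 0;0.39 -0.5 8 -0.5 0 0 0;0.39 -0.5 11 -0.7 0 0 0;0.39 -0.5 13 -0.7 0 0 0;0.39 -0.5 13 -0.7 0 0 0")

```text
time_s: 14.08
ee_pos: [669.7, 33.6, 125.5]
tcp_rot: [[-0.043, 0.573, -0.819], [0.998, -0.021, -0.067], [-0.055, -0.82, -0.57]]
contact_force: [0.2, -0.3, 0.2]
grip_width: 25.8
```

```bash
python3 - <<'E'
from h import *
from workcell import *
s=read_state();print(s["time_s"],s["ee_pos"].round(1),s["contact_force"].round(1),s["grip_width"],s["torque"].round(2))
r=s["ee_pos"]-A;print("h",r@N,"y",r@YC,"up",r@UP); x=s["tcp_rot"][:,0];print("th",np.arctan2(x@UP,x@YC))
c=wristcam(camera("wrist"),s);P=cloud(c);H=P@N-PD
a=cv2.resize(c["color"][180:420,220:420],None,fx=3,fy=2.5,interpolation=cv2.INTER_CUBIC);a=cv2.convertScaleAbs(a,alpha=2,beta=10);cv2.imwrite("pics/w16.png",a)
np.set_printoptions(linewidth=200);print(H[270:330:6,250:290:4].round(0))
E
```

```text
14.0833 [669.7  33.6 125.5] [ 0.2 -0.3  0.2] 25.792524761944346 [ 0.06  0.33 -0.  ]
h -14.49654657258836 y -0.0189873139856688 up 0.21030757149272197
th -0.09619035937952092
[[-0.  1.  0.  0.  1.  1. -0.  8.  8.  7.]
 [ 1.  0.  0. -0. -1. -0.  8.  8.  7.  7.]
 [ 0.  0.  0.  0.  0.  8.  8.  8.  8.  6.]
 [ 0.  0. -0.  1. 27. 27. 27. 28. 23.  9.]
 [ 1. -0. -0. 31. 31. 31. 31. 32. 24.  8.]
 [29. 28. 28. 38. 37. 36. 37. 36. 24.  7.]
 [33. 34. 43. 42. 42. 42. 42. 39. 25.  7.]
 [39. 39. 47. 47. 46. 47. 46. 39. 25.  7.]
 [43. 50. 49. 51. 51. 51. 50. 40. 26.  8.]
 [46. 54. 55. 56. 54. 54. 51. 39. 26.  8.]]
```

View pics/w16.png

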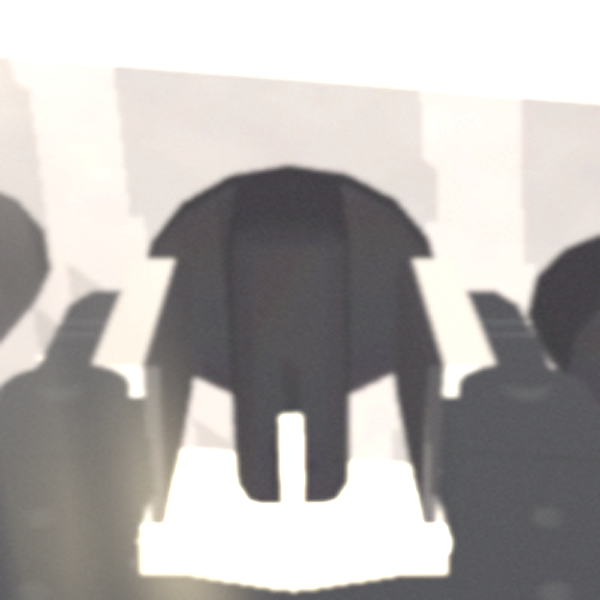

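play_rows(commands="0.39 0 3 -0.2 0 0 0;0.39 0 6 -0.4 0 0 0;0.39 0 6 -0.4 0 0 0;0.7 0 6 -0.4 0 0 0;1 0 6 -0.4 0 0 0;1 0 6 -0.4 0 0 0;1 0 6 -0.4 0 0 0;1 0 6 -0.4 0 0 0")

```text
time_s: 14.8
ee_pos: [673.3, 33.2, 121.5]
tcp_rot: [[-0.043, 0.573, -0.818], [0.998, -0.021, -0.067], [-0.056, -0.819, -0.571]]
contact_force: [-1.8, -3.0, 1.4]
grip_width: 12.8
```

```bash
python3 - <<'E'
from h import *
from workcell import *
s=read_state();print(s["time_s"],s["ee_pos"].round(1),s["contact_force"].round(1),s["grip_width"],s["torque"].round(2))
r=s["ee_pos"]-A;print("h",r@N,"y",r@YC,"up",r@UP); x=s["tcp_rot"][:,0];print("th",np.arctan2(x@UP,x@YC))
c=wristcam(camera("wrist"),s)
a=cv2.resize(c["color"][180:420,170:470],None,fx=2.5,fy=2.3,interpolation=cv2.INTER_CUBIC);a=cv2.convertScaleAbs(a,alpha=2,beta=10);cv2.imwrite("pics/w17.png",a)
plan(s,[(A+r@N*N,Rknob(th),1) for th in (.2,.5,.8,1.047)])
E
```

```text
14.8 [673.3  33.2 121.5] [-1.8 -3.   1.4] 12.808121166845398 [-0.44  0.52 -0.19]
h -19.89711083507581 y -0.2854614616907933 up 0.9078732041910781
th -0.09651615812669646
1 x [0.4 0.  0.9] [-0.005  0.297 -0.001] dist 1.0 ang 17.0
1 x [0.4 0.  0.9] [-0.005  0.597 -0.002] dist 1.0 ang 34.0
1 x [0.4 0.  0.9] [-0.005  0.897 -0.002] dist 1.0 ang 51.0
1 x [0.4 0.  0.9] [-0.005  1.144 -0.003] dist 1.0 ang 66.0
```

View pics/w17.png

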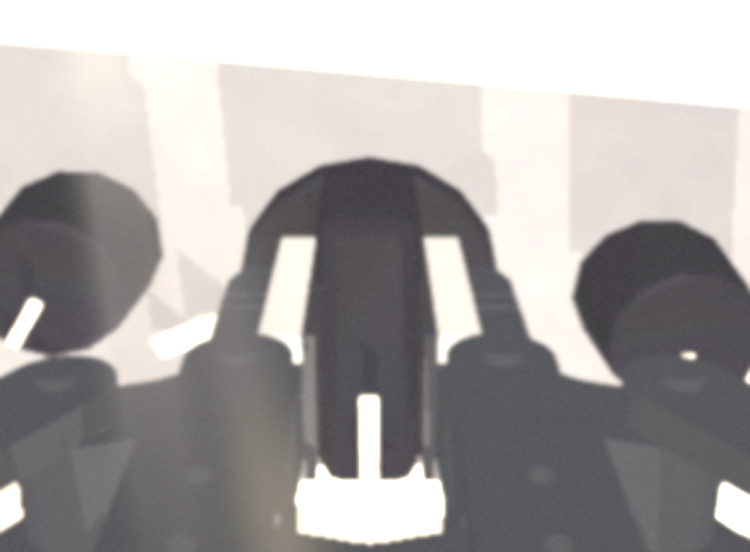

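The bar is gripped (width 12.8 mm). Turning clockwise, which is + about tool y.

play_rows(commands="1 0 0 0 0 0.05 0;1 0 0 0 0 0.1 0;1 0 0 0 0 0.15 0;1 0 0 0 0 0.2 0;1 0 0 0 0 0.25 0;1 0 0 0 0 0.3 0;1 0 0 0 0 0.3 0")

```text
time_s: 15.43
ee_pos: [673.4, 33.5, 121.5]
tcp_rot: [[0.202, 0.573, -0.794], [0.972, -0.021, 0.232], [0.117, -0.819, -0.562]]
contact_force: [-3.5, -2.6, 1.3]
grip_width: 13.0
```

```bash
cat > st.py <<'E'
from h import *
from workcell import *
import sys
s=read_state();print(s["time_s"],s["ee_pos"].round(1),s["contact_force"].round(1),s["grip_width"],s["torque"].round(2),s["q"].round(2))
r=s["ee_pos"]-A;print("h",r@N,"y",r@YC,"up",r@UP); x=s["tcp_rot"][:,0];print("th",np.arctan2(x@UP,x@YC))
c=wristcam(camera("wrist"),s);pickle.dump(c,open(sys.argv[1]+".pkl","wb"))
a=cv2.resize(c["color"][180:420,170:470],None,fx=2.5,fy=2.3,interpolation=cv2.INTER_CUBIC);a=cv2.convertScaleAbs(a,alpha=2,beta=10);cv2.imwrite("pics/%s.png"%sys.argv[1],a)
E
python3 st.py w18
```

```text
15.4333 [673.4  33.5 121.5] [-3.5 -2.6  1.3] 12.99572203174385 [-0.24  0.52 -0.27] [-0.12  0.08  2.07  0.13  0.39 -1.56]
h -19.919220690796383 y -0.001005488872641901 up 0.9139121641261321
th 0.2050247857501344
```

View pics/w18.png

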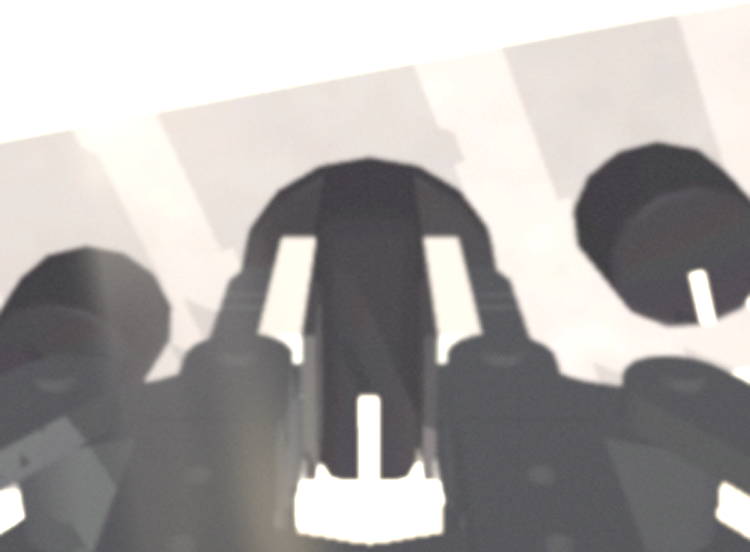

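play_rows(commands="1 0 0 0 0 0.05 0;1 0 0 0 0 0.11 0;1 0 0 0 0 0.17 0;1 0 0 0 0 0.23 0;1 0 0 0 0 0.29 0;1 0 0 0 0 0.35 0;1 0 0 0 0 0.41 0;1 0 0 0 0 0.47 0;1 0 0 0 0 0.5 0;1 0 0 0 0 0.5 0")

```text
time_s: 16.32
ee_pos: [673.6, 33.8, 121.6]
tcp_rot: [[0.557, 0.574, -0.601], [0.743, -0.02, 0.669], [0.371, -0.819, -0.437]]
contact_force: [-0.9, -0.6, 0.3]
grip_width: 12.7
```

```bash
python3 st.py w19
```

```text
16.3167 [673.6  33.8 121.6] [-0.9 -0.6  0.3] 12.742031407398597 [ 0.01  0.42 -0.11] [-0.12  0.08  2.07  0.13  0.39 -1.06]
h -19.909634047972155 y 0.3381998806360794 up 1.1344760235146878
th 0.7034694694074918
```

View pics/w19.png

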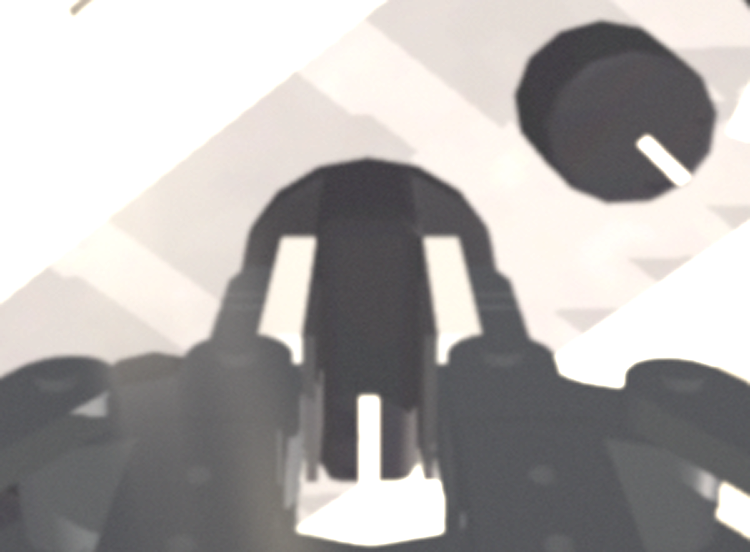

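play_rows(commands="1 0 0 0 0 0.05 0;1 0 0 0 0 0.1 0;1 0 0 0 0 0.16 0;1 0 0 0 0 0.22 0;1 0 0 0 0 0.28 0;1 0 0 0 0 0.33 0;1 0 0 0 0 0.345 0;1 0 0 0 0 0.345 0")

```text
time_s: 17.03
ee_pos: [673.7, 33.9, 121.8]
tcp_rot: [[0.727, 0.574, -0.378], [0.474, -0.02, 0.88], [0.498, -0.819, -0.287]]
contact_force: [0.3, 0.6, -0.6]
grip_width: 12.7
```

```bash
python3 st.py w20
```

```text
17.0333 [673.7  33.9 121.8] [ 0.3  0.6 -0.6] 12.681271515849376 [0.18 0.21 0.07] [-0.12  0.08  2.07  0.13  0.39 -0.71]
h -19.8995303347727 y 0.46912157359642964 up 1.3556785862687866
th 1.0477508824678048
```

View pics/w20.png

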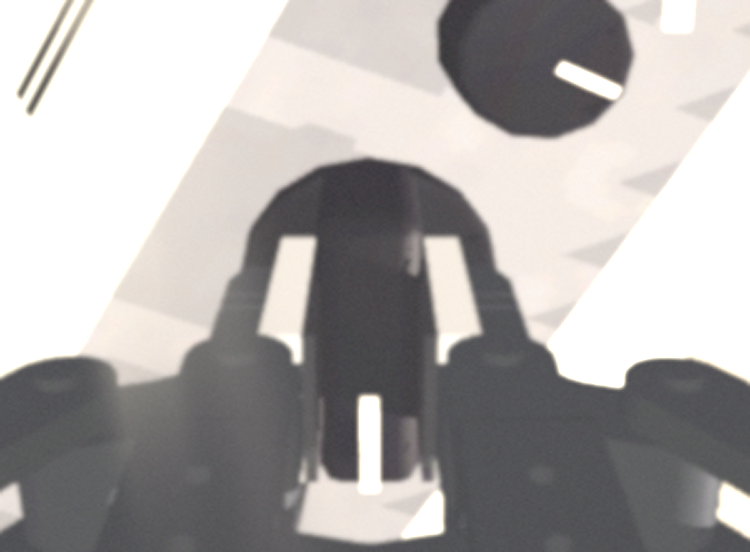

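play_rows(commands="0.6 0 0 0 0 0 0;0.45 0 0 0 0 0 0;0.39 0 0 0 0 0 0;0.39 0 0 0 0 0 0;0.39 0 -5 0 0 0 0;0.39 0 -15 0 0 0 0;0.39 0 -35 0 0 0 0;0.39 0 -65 0 0 0 0;0.39 0 -100 0 0 0 0;0.39 0 -130 0 0 0 0;0.39 0 -130 0 0 0 0;0.39 0 -130 0 0 0 0")

```text
time_s: 18.08
ee_pos: [599.4, 36.2, 231.8]
tcp_rot: [[0.724, 0.578, -0.375], [0.473, -0.021, 0.881], [0.501, -0.815, -0.289]]
contact_force: [-0.1, -1.5, -0.1]
grip_width: 25.9
```

```bash
python3 st.py w21; python3 - <<'E'
from h import *
from workcell import *
s=read_state()
plan(s,[(A+115*N-20*UP,Rknob(0),9)])
E
```

```text
18.0833 [599.4  36.2 231.8] [-0.1 -1.5 -0.1] 25.926820831677578 [ 0.04  0.33 -0.01] [-0.14 -0.25  2.15  0.1   0.62 -0.68]
h 112.92893063628813 y 0.03434289144621787 up 4.256895798654761
th 1.0482052643982882
9 x [-19.4  -3.7  11.1] [-0.002 -1.048 -0.002] dist 23.0 ang 60.0
```

View pics/w21.png

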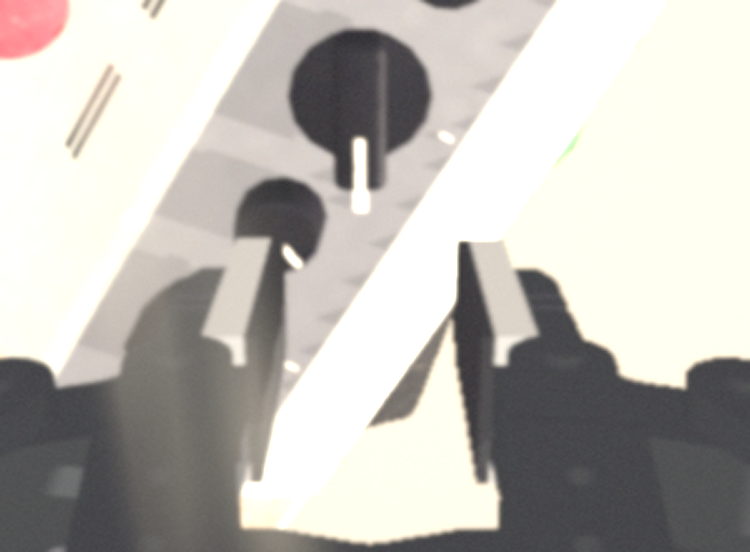

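play_rows(commands="0.39 -19 -4 11 0 -0.12 0;0.39 -19 -4 11 0 -0.24 0;0.39 -19 -4 11 0 -0.36 0;0.39 -19 -4 11 0 -0.48 0;0.39 -19 -4 11 0 -0.6 0;0.39 -19 -4 11 0 -0.72 0;0.39 -19 -4 11 0 -0.84 0;0.39 -19 -4 11 0 -0.96 0;0.39 -19 -4 11 0 -1.048 0;0.39 -19 -4 11 0 -1.048 0;0.39 -19 -4 11 0 -1.048 0")

```text
time_s: 19.05
ee_pos: [578.2, 37.0, 216.7]
tcp_rot: [[0.039, 0.571, -0.82], [0.999, -0.02, 0.033], [0.002, -0.821, -0.571]]
contact_force: [0.6, 0.5, -0.3]
grip_width: 26.4
```

```bash
python3 st.py w22; python3 - <<'E'
from h import *
c=pickle.load(open("w22.pkl","rb"))
cv2.imwrite("pics/w22f.png",c["color"])
p=proj(c,A[None]+8*N)[0].astype(int);print(p)
a=c["color"][p[1]-55:p[1]+55,p[0]-60:p[0]+60];cv2.imwrite("pics/w22c.png",cv2.resize(a,None,fx=5.5,fy=5.5,interpolation=cv2.INTER_CUBIC));print(p[1]-55,p[0]-60)
E
```

```text
19.05 [578.2  37.  216.7] [ 0.6  0.5 -0.3] 26.353722714855344 [0.07 0.26 0.03] [-0.14 -0.28  2.21  0.1   0.62 -1.74]
h 112.86933158753341 y 0.09576503980536355 up -21.80105706640502
th 0.0033004731021875314
[317 255]
200 257
```

View pics/w22c.png

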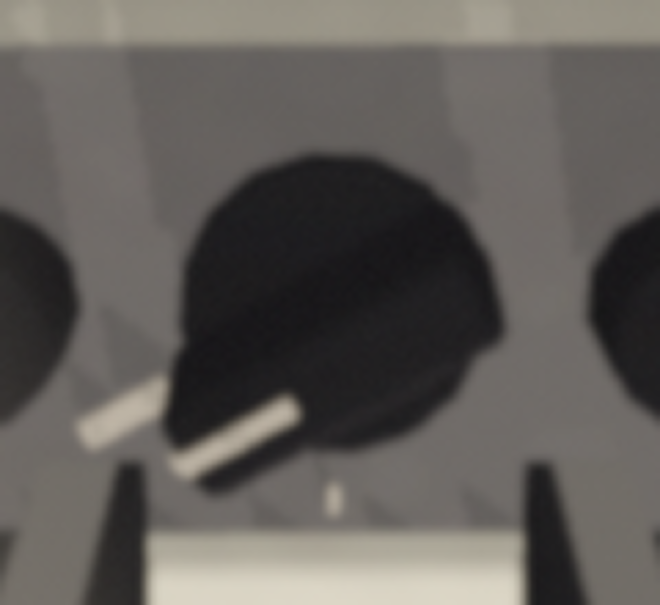

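View pics/w22f.png

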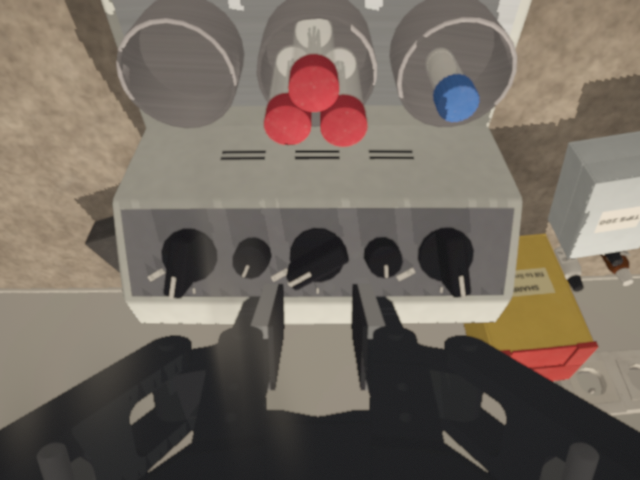

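```bash
python3 - <<'E'
from h import *
c=pickle.load(open("w22.pkl","rb"));c0=pickle.load(open("w10.pkl","rb"))
def onh(c,uv,h):
    o,D=ray(c,uv);t=(PD+h-o@N)/(D@N);return o+t[:,None]*D
def seg(c,x0,y0,x1,y1,thr=115):
    g=cv2.cvtColor(c["color"],cv2.COLOR_BGR2GRAY)
    sub=cv2.resize(g[y0:y1,x0:x1],None,fx=4,fy=4,interpolation=cv2.INTER_CUBIC)
    m=(sub>thr).astype(np.uint8);n,l,st,ce=cv2.connectedComponentsWithStats(m)
    out=[]
    for i in range(1,n):
        if st[i][4]<150 or st[i][4]>3000: continue
        p=np.argwhere(l==i)[:,::-1].astype(np.float32)
        (cx,cy),(w,h),a=cv2.minAreaRect(p); vx,vy,a0,b0=cv2.fitLine(p,cv2.DIST_L2,0,.01,.01).ravel()
        L=max(w,h)/2; e=[((a0+k*vx*L)/4+x0-.375,(b0+k*vy*L)/4+y0-.375) for k in(-1,1)]
        out.append((st[i][4],e))
    return out
for name,cc,box in(("after",c,(262,258,316,296)),("before",c0,(268,222,334,256))):
    for a,e in seg(cc,*box):
        for h in (0.5,36.3):
            w=onh(cc,e,h)-A; d=w[1]-w[0]
            if d@UP<0:d=-d
            print(name,a,np.round(e,1).tolist(),"h",h,"dir angle",np.arctan2(-d@YC,d@UP).round(3),"len",np.linalg.norm(d).round(1),[(round(r@YC,1),round(r@UP,1),round(float(np.arctan2(-r@YC,r@UP)),3)) for r in w])
E
```

```text
after 2196 [[270.20001220703125, 280.5], [286.70001220703125, 270.0]] h 0.5 dir angle 0.988 len 15.4 [(np.float64(-36.5), np.float64(21.9), 1.031), (np.float64(-23.6), np.float64(13.4), 1.055)]
after 2196 [[270.20001220703125, 280.5], [286.70001220703125, 270.0]] h 36.3 dir angle 0.988 len 13.5 [(np.float64(-31.9), np.float64(8.3), 1.317), (np.float64(-20.7), np.float64(0.8), 1.531)]
after 1895 [[287.0, 285.79998779296875], [310.0, 273.70001220703125]] h 0.5 dir angle 1.067 len 20.2 [(np.float64(-23.7), np.float64(26.2), 0.735), (np.float64(-6.0), np.float64(16.4), 0.348)]
after 1895 [[287.0, 285.79998779296875], [310.0, 273.70001220703125]] h 36.3 dir angle 1.067 len 17.7 [(np.float64(-20.7), np.float64(12.1), 1.044), (np.float64(-5.2), np.float64(3.5), 0.979)]
before 2227 [[273.5, 239.8000030517578], [291.29998779296875, 230.0]] h 0.5 dir angle 1.061 len 15.8 [(np.float64(-36.1), np.float64(21.1), 1.042), (np.float64(-22.3), np.float64(13.4), 1.03)]
before 2227 [[273.5, 239.8000030517578], [291.29998779296875, 230.0]] h 36.3 dir angle 1.061 len 13.9 [(np.float64(-32.0), np.float64(11.3), 1.231), (np.float64(-19.9), np.float64(4.6), 1.346)]
before 1490 [[321.0, 232.0], [323.70001220703125, 255.5]] h 0.5 dir angle -0.114 len 18.9 [(np.float64(0.3), np.float64(14.9), -0.022), (np.float64(2.5), np.float64(33.7), -0.073)]
before 1490 [[321.0, 232.0], [323.70001220703125, 255.5]] h 36.3 dir angle -0.114 len 16.6 [(np.float64(0.0), np.float64(5.9), -0.002), (np.float64(1.9), np.float64(22.4), -0.084)]
```

```bash
python3 - <<'E'
from h import *
from workcell import *
sc=camera("scene");a=cv2.resize(sc["color"][180:330,170:350],None,fx=4,fy=4,interpolation=cv2.INTER_CUBIC);cv2.imwrite("pics/s23.png",a)
c0=pickle.load(open("w10.pkl","rb"));c=pickle.load(open("w22.pkl","rb"))
def onh(c,uv,h):
    o,D=ray(c,uv);t=(PD+h-o@N)/(D@N);return o+t[:,None]*D
def lines(c):
    out=[]
    for y,h,Lm in((96,36,10),(48,22,3),(-48,22,3),(-96,36,10)):
        g=cv2.cvtColor(c["color"],cv2.COLOR_BGR2GRAY)
        base=A+y*YC+h*N; m=np.zeros(g.shape,np.uint8)
        th=np.linspace(0,6.28,40);r=24 if h==36 else 13.5
        cv2.fillPoly(m,[proj(c,base+r*np.outer(np.cos(th),YC)+r*np.outer(np.sin(th),UP)).astype(np.int32)],1)
        p=np.argwhere((g>100)&(m>0))[:,::-1]
        w=onh(c,p.astype(float),h)-base; k=(w@UP>3)&(np.abs(w@YC)<11); w=w[k]
        u=np.c_[-(w@YC),w@UP]; out.append((len(u),round(float(np.arctan2(*u.mean(0))),3) if len(u) else None))
    return out
print(lines(c0));print(lines(c))
E
```

```text
[(152, -0.087), (45, 0.013), (49, 0.442), (204, 0.17)]
[(327, -0.167), (87, -0.12), (89, 0.245), (306, 0.076)]
```

View pics/s23.png

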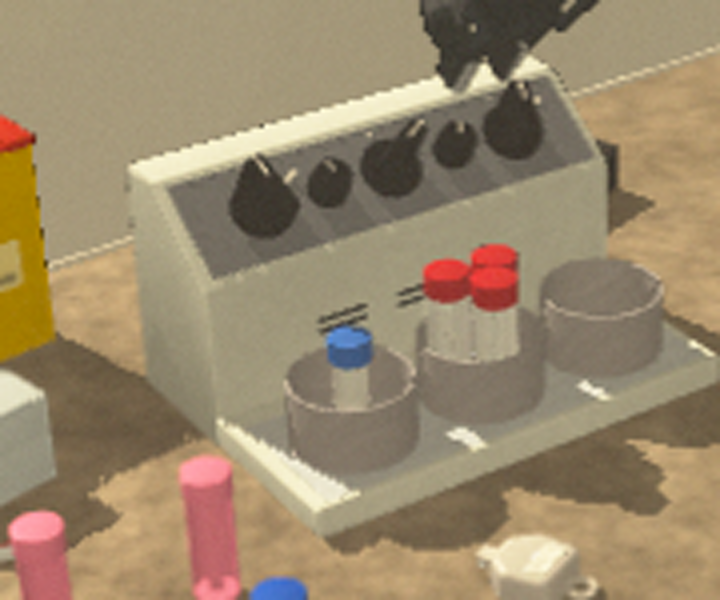

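That line measurement disagrees with itself: pixel counts doubled, so panel pixels leaked in. I'll compare the side knobs directly in before/after crops.

```bash
python3 - <<'E'
from h import *
c0=pickle.load(open("w10.pkl","rb"));c=pickle.load(open("w22.pkl","rb"))
rows=[]
for cc in(c0,c):
    # rectify the panel plane h=22 to a flat view
    src=proj(cc,[A+22*N+y*YC+u*UP for y,u in((125,35),(-125,35),(-125,-35),(125,-35))]).astype(np.float32)
    M=cv2.getPerspectiveTransform(src,np.float32([[0,0],[780,0],[780,218],[0,218]]))
    rows.append(cv2.warpPerspective(cc["color"],M,(780,218),flags=cv2.INTER_CUBIC))
cv2.imwrite("pics/cmp.png",cv2.convertScaleAbs(np.vstack(rows),alpha=1.5))
def ang(cc,y,h,r0,r1):
    g=cv2.cvtColor(cc["color"],cv2.COLOR_BGR2GRAY)
    yy,uu=np.mgrid[-12:12.01:.25,r0:r1:.25]
    p=proj(cc,A+y*YC+h*N+yy.reshape(-1,1)*YC+uu.reshape(-1,1)*UP).astype(np.float32)
    v=cv2.remap(g,p[:,0].reshape(yy.shape),p[:,1].reshape(yy.shape),cv2.INTER_CUBIC)
    m=(v>130).astype(np.uint8);n,l,st,ce=cv2.connectedComponentsWithStats(m)
    res=[]
    for i in range(1,n):
        if st[i][4]<60:continue
        k=l==i;q=np.c_[-yy[k],uu[k]];w=np.linalg.svd(q-q.mean(0),full_matrices=False)[2][0];w*=np.sign(w[1])
        res.append((int(st[i][4]),q.mean(0).round(1).tolist(),round(float(np.arctan2(w[0],w[1])),3)))
    return res
for nm,y,h,r0,r1 in(("L",96,36,4,22),("tl",48,22,2,14),("tr",-48,22,2,14),("R",-96,36,4,22)):
    print(nm,"before",ang(c0,y,h,r0,r1),"after",ang(c,y,h,r0,r1))
E
```

```text
L before [(620, [-2.1, 14.0], -0.202)] after [(1245, [-1.1, 17.1], 1.337)]
tl before [(244, [0.0, 7.1], -0.094), (184, [-10.3, 12.5], 1.094)] after [(290, [0.0, 7.1], -0.09), (358, [-10.0, 11.2], 0.516)]
tr before [(230, [3.2, 6.6], 0.414)] after [(272, [3.3, 6.6], 0.433)]
R before [(202, [10.6, 6.1], 0.364), (658, [3.6, 14.3], 0.214), (93, [-10.8, 19.4], 0.039)] after [(1254, [1.6, 17.0], -1.176), (112, [-11.2, 15.7], 0.055)]
```

View pics/cmp.png

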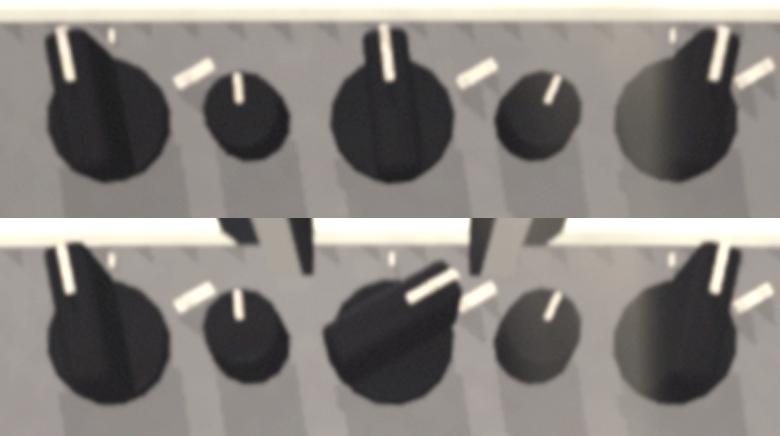

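The rectified before/after strips show the other four knobs unmoved; the trim lines measure -0.094 to -0.090 and 0.414 to 0.433. The middle pointer lies along the direction of the long mark. The gripper is clear of everything, so I'm handing in.

```bash
python3 -c "
from workcell import *
s=read_state();print(s['time_s'],s['contact_force'].round(1));print(finish_job())"
```

```text
19.15 [ 0.4 -0.2  0.8]
the job is handed in; nothing more can be done
None
```

I stood the third red-capped vial upright in the middle cup with the other two and let it go. I then turned the middle bar knob clockwise from about -0.10 to about 1.05 rad and backed the arm clear. I handed the job in at 19.15 s, and no verdict was reported.

**Last checks:**
- **Vials:** all three red caps stand upright in the middle cup in both the scene and wrist views.
- **Middle knob:** the gripper angle at release was 1.048 rad. The pointer line measured 1.044 to 1.067 rad in the picture, and the mark 1.03 to 1.055 rad.
- **Other knobs:** the two round knobs measured the same before and after, within 0.02 rad. The two outer bar knobs I compared only by eye in before/after strips, and they look unchanged.
- **Contact:** the last wrist force reading was below 1 N, with nothing touching.

**What failed or disagreed:**
- **Fingertips:** they lie about 30 to 38 mm behind the reported tool point. My first closing on the knob therefore met nothing, just above the bar. I reopened, went about 31 mm deeper and gripped it. It also means the vial had been held only by the top of its cap.
- **Knob position:** my first estimate of the knob centre from the top camera was about 7 mm too far up the panel. I replaced it with one from the wrist camera.
- **Line measurements:** two automatic measurements of the knob lines were spoiled by bright pixels around the lines, so I set aside the outer bar knob numbers.

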